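# Clear the hand-over slot and hold the case out through it

### The arm

A 6-joint arm with a two-finger parallel gripper is mounted at the origin on the work surface. World frame = base frame: x ahead of the robot, y to its left, z up, the work surface at z = 0. Lengths are in mm, angles in degrees, forces in N, time in s.
With the tool pointing down it reaches from about 300 to 850 mm from the base axis. Payload 4.2 kg.
Tool frame: the origin (TCP) lies midway between the tips of the shut fingers; the grasp point (between the pads) lies 19 mm behind it; z points along the fingers, y is the line along which they close (so a half turn about z gives the same grasp; the last joint's range is limited). The gripper opens to 91 mm and grips with 3 to 60 N. Pads are 32 mm wide; open, the fingers measure 118 mm over their backs; the gripper's body (76 mm by 178 mm) begins 60 mm behind the grasp point.
Start: joints at [-64.916, 18.312, 89.639, -0, 72.044, -1.146], TCP at [254.143, -515.808, 182.776] pointing down, gripper open.
Joint ranges: [-177.97, 177.97], [-48.28, 115.42], [12.27, 149.76], [-77.06, 257.06], [2.81, 150.46], [-146.56, 146.56]. Speed limits (degrees/s): [147.25, 147.25, 180, 180, 180, 180].

### API

Orientations are given as [roll, pitch, yaw] about the fixed x, y, z axes, in that order (R = Rz(yaw) Ry(pitch) Rx(roll)).
In Python, from workcell import env gives the robot as it stands.
- The arm moves only by the shell command python3 -m jog 'ROWS' [FORCE]. ROWS is a JSON object of lists of equal length, an entry for each row: "jaw": the finger opening in mm, from 0 to 91.2; "slide": the shift along the tool's x, y, z in units of 30 mm (1.0 is 30 mm), a list of three; "spin": the turn about the tool's z in units of 8 degrees (1.0 is 8 degrees). In form: {"jaw": [jaw, ...], "slide": [[dx, dy, dz], ...], "spin": [spin, ...]}. A call has 1 to 10 rows; each row shifts and turns the commanded pose from where the row before left it, along the tool's axes as they then stand; what a row does not reach is not made up. A row lasts 1/10 s, in which the tool goes at most 50 mm and 8.59 degrees, less where a joint would pass 70% of its speed; a pose out of reach is approached as far as the arm can. A call is refused whole if a number of a shift passes 1 or a number of a turn 1, either way. A call with a gripper value outside its range is refused whole. The fingers move at their own pace and stop on an object; FORCE is the grip in N (left out, the last holds). Time passes only in rows, so rows that do not move let the fingers close. It gives the time, the measured TCP pose, the force, the opening and the grip force at its end, in the units of the state.
- env.state(): the state, without advancing time (a new reading comes with each control period).
- env.grab_frame(name): name is "scene" or "top"; returns the picture (384x512x3 uint8, red, green, blue); there is no depth.
- env.camera_model(name): a dict with "fx", "fy", "cx", "cy" (pixels), "D" ([k1, k2, p1, p2, k3] as OpenCV has them; the pictures are not rectified), "camera_from_world" (4x4, takes a point from world to camera coordinates). Camera axes: x right, y up, looking along -z (the intrinsics and any distortion apply to the point x, -y, -z); pixel columns grow to the right and rows downward; lengths in mm; the calibration is good to about 2 mm. A picture is of the moment at which its call begins. camera_model takes no time and is no camera call.
- env.job_done(): hands the job in; it is judged then, once.
The state is a dict: "time_s": time; "qpos": joint angles; "qvel": joint speeds; "effort": joint torques, N m; "ee_pos": TCP position; "ee_rot": TCP orientation; "force": force on the tool from outside, world axes, zero at the start; "torque": the same for the moment, N m; "gripper_width": finger opening in mm; "gripper_force": force on a finger pad.
Only numpy, scipy, OpenCV 4.12 (cv2) and the standard library are available. Lean on these libraries where they do the work, as an engineer would, in place of code of your own. Each camera call takes 0.05 s, during which the arm holds its last target. There are 200 camera calls.

### The job

Clear the way to the slot in the counter guard by stacking the two loose cartons squarely, one at a time, on top of the carton that stands on the dark pad, so that the three make one straight column there. Then pick up the slim grey case and pass it lengthwise and level, either end first, from the desk side through the slot until about a third of its length stands out on the far side, and finish while holding it there in the fingers for the visitor to take: do not let go of it and do not lean it hard on the guard. Leave the stapler, the marker, the paper notes and the tape dispenser where they are.

Things in the scene. Friction and masses are not known exactly. Their poses are not given: they have to be found in the camera images.
- guard: fixed upright grey panel at the robot's left, 340 long (x), 12 thick (y), 107 high. Round the slot at mid-length a dark steel bezel, 66 wide, z 43 to 89, 28 deep (8 proud of both faces). Origin: on the desk below the slot. y points through the slot from the robot's side to the visitor's, leaning 16 to 35 degrees from world +y towards +x; z up. Beyond it 120 is free
- slot (a point): centre of the slot, 66 above the desk, at mid-depth of the bezel; axes as the guard's. Rectangular opening 50 wide (x), 30 high (51 to 81 above the desk), 28 deep (y -14 to +14): 2 mm clearance round the case on every side. With a third of the case standing out (60 beyond the bezel), the case's middle is at y = -16
- case: loose slim closed hard case, plain grey plastic with black seam and two steel latches, 180 long (x), 46 wide (y), 26 thick (z), 0.12 kg, flat on the desk, length within 20 degrees of world x, in front of the robot or a little to its right. Origin: centre of underside. Grip it across the 46 width some 40 behind its middle, so that the front part is free to go through the slot
- carton_base: closed cardboard carton, 110 long (x) by 60 wide (y) by 60 high (z), about 0.18 kg, standing on the dark pad at the robot's right (its underside 4 above the desk): the bottom of the column. Origin: centre of its underside
- carton_a: loose closed carton, just like carton_base, flat on the desk right in front of the slot on the desk side, its length roughly along the guard. Origin: centre of its underside. Either loose carton may be stacked first, either way round
- carton_b: loose closed carton, just like carton_base, flat on the desk in the middle or middle right, its length within 20 degrees of world x. Origin: centre of its underside
- pad: fixed dark flat rubber pad 170 x 120 x 4 under carton_base. Origin: centre of its underside
- stapler: black stapler, 130 x 34 x 55, origin centre of underside; to be left alone (may be up to 30 off its place)
- marker: yellow flat marker with black cap, 120 x 18 x 14, origin centre of underside; to be left alone (may be up to 30 off its place)
- notes: block of white paper notes, 52 x 52 x 22, origin centre of underside; to be left alone (may be up to 30 off its place)
- tape: black tape dispenser, 90 x 50, 70 tall, origin centre of underside; to be left alone (may be up to 30 off its place)

How it is judged:
By the outcome, as a careful person would: the job done as asked, in the order asked, and still so for the second after the job is handed in, while the arm keeps its last pose, push and grip.
It also fails if it takes over 72 s, if anything falls off the work surface, if the arm or the gripper's body presses on something with over 40 N, if the wrist force passes 120 N, or if a joint passes its speed limit or range.

## Working session

There is one attempt and no reset: what is moved stays moved. The work goes in short steps, Python scripts to look and compute and a shell command to move; the robot and the scene stay as the last step left them, time stands still between calls to the robot, and variables do not carry over. Pictures are saved under pics/ and viewed, at most 10 in all, crops included, and the job is handed in when it is done.

```bash
ls; mkdir -p pics; python3 - <<'E'
from workcell import env
import cv2
for n in("scene","top"):
    cv2.imwrite(f"pics/{n}0.png",cv2.resize(env.grab_frame(n)[:,:,::-1],(800,600),interpolation=cv2.INTER_CUBIC))
    m=env.camera_model(n);print(m)
s=env.state();print(s)
E
```

```text
pics
{'fx': 371.3939291473084, 'fy': 371.3939291473084, 'cx': 254.63364827110527, 'cy': 192.30695494835408, 'D': array([-0.01668326,  0.        ,  0.        ,  0.        ,  0.        ]), 'camera_from_world': array([[ 7.56705314e-01,  6.53438525e-01,  2.03755426e-02,
        -4.21923461e+02],
       [-4.84810156e-01,  5.39973364e-01,  6.88031888e-01,
         2.04608027e+02],
       [ 4.38584292e-01, -5.30515656e-01,  7.25394347e-01,
        -1.12261239e+03],
       [ 0.00000000e+00,  0.00000000e+00,  0.00000000e+00,
         1.00000000e+00]])}
{'fx': 394.1327191043559, 'fy': 394.1327191043559, 'cx': 256.9405051319367, 'cy': 192.91427609374188, 'D': array([0.02202684, 0.        , 0.        , 0.        , 0.        ]), 'camera_from_world': array([[ 8.78301944e-03, -9.99961205e-01,  6.68916137e-04,
        -6.97662251e+00],
       [ 9.99471726e-01,  8.79964892e-03,  3.12863429e-02,
        -5.01827347e+02],
       [-3.12910153e-02,  3.93774208e-04,  9.99510239e-01,
        -1.08697474e+03],
       [ 0.00000000e+00,  0.00000000e+00,  0.00000000e+00,
         1.00000000e+00]])}
{'time_s': 0.1, 'qpos': array([-6.49153756e+01,  1.83485566e+01,  8.97004783e+01,  3.74559447e-04,
        7.20426151e+01, -1.14545622e+00]), 'qvel': array([-0.04478395, -0.10581232, -0.19492994,  0.0277482 ,  0.03400092,
       -0.02764643]), 'effort': array([ 7.21042306e-04, -4.13330805e+01, -2.32509828e+01,  7.29384064e-02,
        4.22038184e-02, -5.27301108e-05]), 'ee_pos': array([ 253.9305121 , -515.33169269,  181.9913872 ]), 'ee_rot': array([-1.79908376e+02, -2.18819765e-03,  2.62299631e+01]), 'force': array([-0.01605307, -0.3807658 , -0.24597544]), 'torque': array([0.00131787, 0.04732602, 0.00970807]), 'gripper_force': 0.0, 'gripper_width': 91.00606073971537}
```

View pics/top0.png

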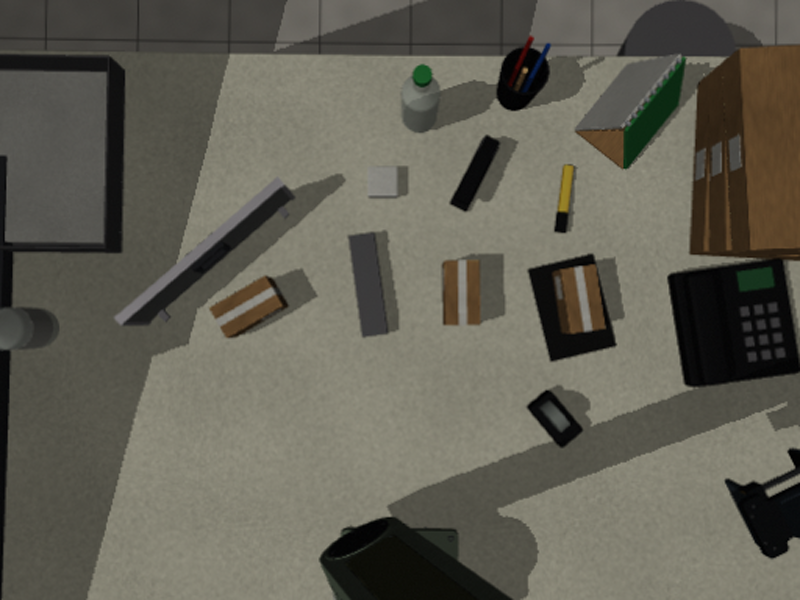

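View pics/scene0.png

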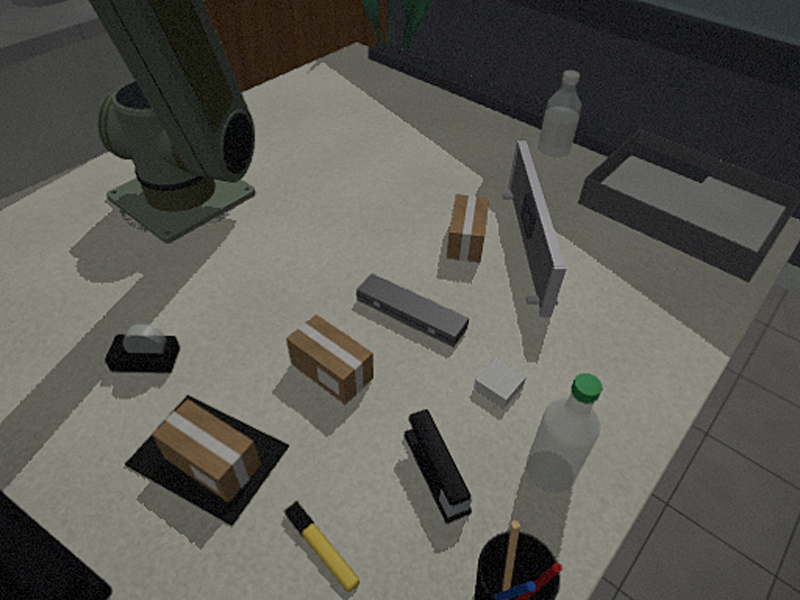

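Top picture: guard from (120,320) to (290,185), carton_a around (248,306), case (368,285), carton_b (461,292), base carton (579,298) on its pad. I'll enlarge two crops.

```bash
python3 - <<'E'
from workcell import env
import cv2,numpy as np
t=np.mean([env.grab_frame("top").astype(float) for _ in range(4)],0); s=np.mean([env.grab_frame("scene").astype(float) for _ in range(4)],0)
np.savez("f.npz",t=t,s=s)
def crop(im,x,y,w,h,k,n):
    c=np.clip(im[y:y+h,x:x+w,::-1]*1.6,0,255).astype(np.uint8);cv2.imwrite(n,cv2.resize(c,None,fx=k,fy=k,interpolation=cv2.INTER_CUBIC))
crop(t,70,110,133,100,6,"pics/c1.png")
crop(t,215,140,190,100,4,"pics/c2.png")
crop(s,270,80,133,100,6,"pics/c3.png")
E
```

```text
(no output)
```

View pics/c1.png

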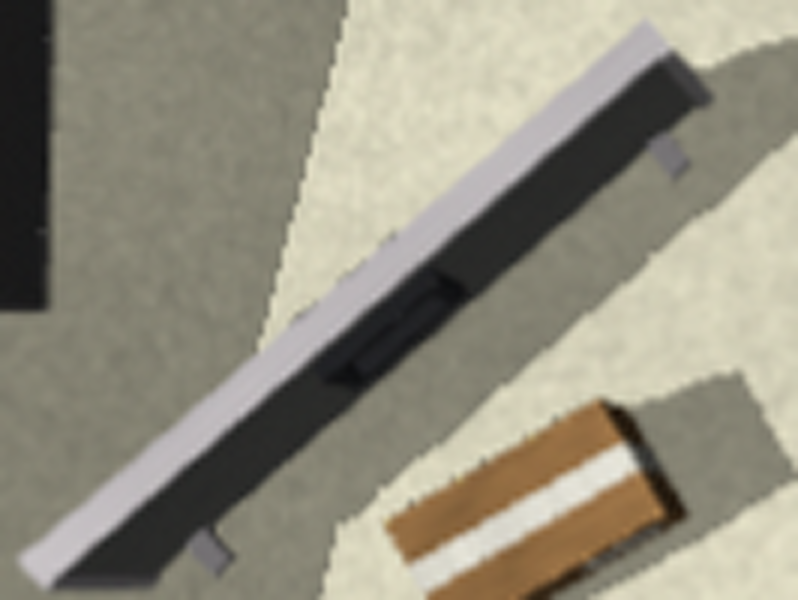

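View pics/c2.png

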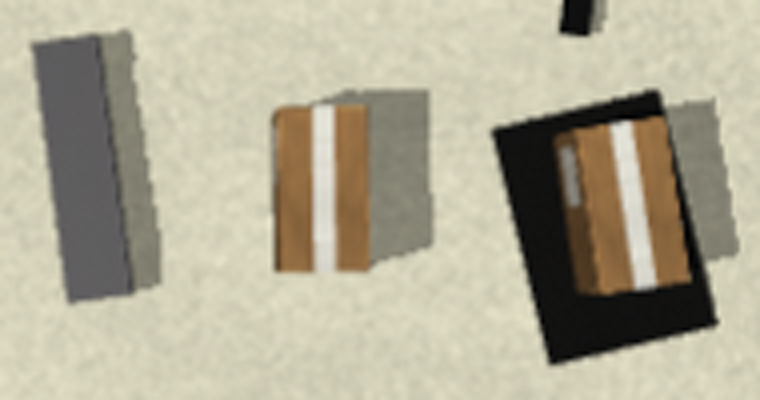

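View pics/c3.png

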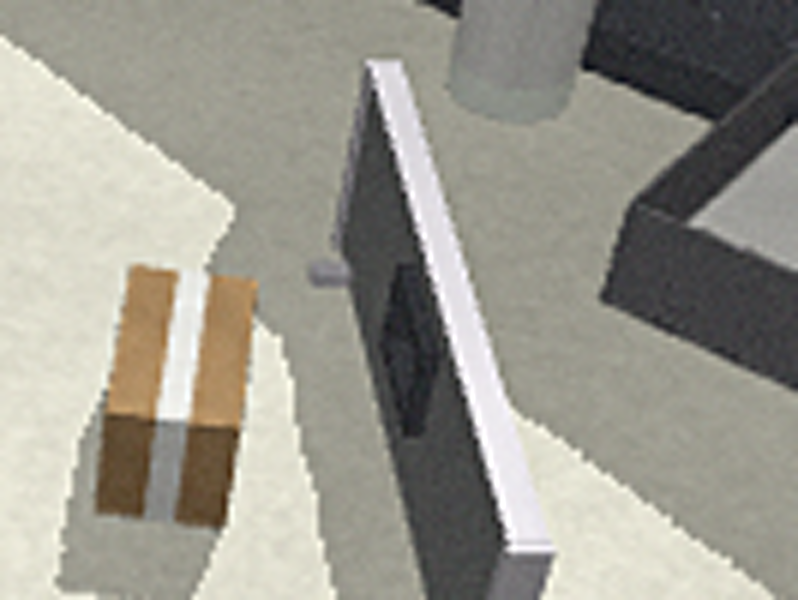

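```bash
cat > h.py <<'E'
import numpy as np,cv2
from workcell import env
from scipy.optimize import minimize,least_squares
from scipy.ndimage import map_coordinates
CM={n:env.camera_model(n) for n in("top","scene")}
def proj(n,P):
    m=CM[n];T=m["camera_from_world"];p=P@T[:3,:3].T+T[:3,3];p=p*[1,-1,-1]
    K=np.array([[m["fx"],0,m["cx"]],[0,m["fy"],m["cy"]],[0,0,1]])
    return cv2.projectPoints(p.astype(float),np.zeros(3),np.zeros(3),K,m["D"])[0][:,0]
def unproj(n,uv,z):
    m=CM[n];K=np.array([[m["fx"],0,m["cx"]],[0,m["fy"],m["cy"]],[0,0,1]])
    q=cv2.undistortPoints(np.array(uv,float).reshape(-1,1,2),K,m["D"])[:,0]
    T=m["camera_from_world"];d=np.c_[q[:,0],-q[:,1],-np.ones(len(q))]@T[:3,:3];c=-T[:3,:3].T@T[:3,3]
    return c+d*((z-c[2])/d[:,2])[:,None]
def rect(p,L,W,z):
    c,s=np.cos(np.radians(p[2])),np.sin(np.radians(p[2]))
    l=np.array([[L,W],[L,-W],[-L,-W],[-L,W]])/2
    return np.c_[l@np.array([[c,s],[-s,c]])+p[:2],np.full(4,z)]
def grad(im):
    g=cv2.GaussianBlur(im.astype(np.float32),(0,0),.7)
    return np.sqrt((cv2.Sobel(g,-1,1,0)**2+cv2.Sobel(g,-1,0,1)**2).sum(2))
def fit(gr,p0,L,W,z):
    """gr: dict cam->gradient image"""
    t=np.linspace(.03,.97,60)[:,None]
    def cost(p):
        R=rect(p,L,W,z);P=np.vstack([R[i]*(1-t)+R[(i+1)%4]*t for i in range(4)]);v=0
        for n in gr:
            uv=proj(n,P);v-=np.minimum(map_coordinates(gr[n],[uv[:,1],uv[:,0]],order=1),200).mean()
        return v
    p0=np.array(p0,float);S=p0+np.vstack([np.zeros(3),np.diag([3,3,2])])
    r=minimize(cost,p0,method="Nelder-Mead",options=dict(initial_simplex=S,xatol=.02,fatol=.01))
    return r.x,r.fun
E
cat > m.py <<'E'
from h import *
f=np.load("f.npz");G={"top":grad(f["t"]),"scene":grad(f["s"])}
c1=lambda a:(np.array(a)+.5)/6-.5+[70,110]
c2=lambda a:(np.array(a)+.5)/4-.5+[215,140]
c0=lambda a:(np.array(a)+.5)*.64-.5
obs={"guard":(c1([(671,54),(645,18),(18,560),(48,588)]),340,12,107),
"a":(c0([(212,311),(271,277),(287,303),(228,337)]),110,60,60),
"b":(c2([(277,106),(368,104),(370,271),(277,271)]),110,60,60),
"base":(c2([(578,130),(664,116),(691,282),(600,294)]),110,60,64),
"case":(c2([(32,44),(99,36),(132,293),(68,302)]),180,46,26)}
for k,(uv,L,W,z) in obs.items():
    P=unproj("top",uv,z);r=cv2.minAreaRect(P[:,:2].astype(np.float32))
    B=cv2.boxPoints(r);e=[B[1]-B[0],B[2]-B[1]];e=max(e,key=np.linalg.norm);e=e*np.sign(e[0])
    p0=[*P[:,:2].mean(0),np.degrees(np.arctan2(e[1],e[0]))]
    print(k,np.round(p0,1),"dims",np.round(r[1],1))
    for g in({"top":G["top"]},{"scene":G["scene"]},G):
        x,v=fit(g,p0,L,W,z);print("   ",list(g),np.round(x,2),round(v,1))
E
python3 m.py
```

```text
guard [578.5 325.1 -48.2] dims [ 18.8 346.8]
    ['top'] [574.85 326.78 -49.97] -154.9
    ['scene'] [581.89 327.59 -48.46] -186.9
    ['top', 'scene'] [576.17 327.91 -49.77] -305.2
a [489.1 254.6 -59.3] dims [ 51.8 116. ]
    ['top'] [491.41 260.83 -59.05] -185.0
    ['scene'] [491.81 262.18 -58.46] -184.0
    ['top', 'scene'] [491.09 261.56 -58.87] -368.2
b [ 5.179e+02 -1.041e+02  5.000e-01] dims [110.6  61.4]
    ['top'] [ 516.74 -102.87    2.2 ] -159.2
    ['scene'] [ 519.48 -102.06    1.3 ] -193.8
    ['top', 'scene'] [ 517.92 -102.51    1.54] -349.3
base [ 507.9 -307.7    9.1] dims [110.5  60.1]
    ['top'] [ 506.24 -306.47   10.01] -178.9
    ['scene'] [ 508.09 -304.49    9.33] -192.7
    ['top', 'scene'] [ 508.39 -304.94    9.87] -367.6
case [531.4  56.9   8.5] dims [178.3  46.2]
    ['top'] [533.02  55.69   8.39] -183.5
    ['scene'] [532.14  60.08   7.83] -199.8
    ['top', 'scene'] [531.73  57.03   8.67] -369.6
```

```bash
cat > g.py <<'E'
from h import *
c1=lambda a:(np.array(a)+.5)/6-.5+[70,110]
c3=lambda a:(np.array(a)+.5)/6-.5+[270,80]
T=c1([(671,54),(645,18),(18,560),(48,588)]);S=c3([(507,550),(552,550),(400,62),(368,62)])
for t,s in zip(T,S):
    r=least_squares(lambda P:np.r_[proj("top",P[None])[0]-t,proj("scene",P[None])[0]-s],[570,320,100.])
    print(np.round(r.x,1),np.round(r.fun,2))
f=np.load("f.npz");G={"top":grad(f["t"]),"scene":grad(f["s"])}
for g in({"top":G["top"]},{"scene":G["scene"]},G):
  R=[]
  for dx in(-4,0,4):
    for dy in(-4,0,4):
      for a in(-49.5,-48.3): R.append(fit(g,[578+dx,326+dy,a],340,12,107))
  R.sort(key=lambda r:r[1]);print(list(g));[print(np.round(x,2),round(v,1)) for x,v in R[:4]]
E
python3 g.py
python3 - <<'E'
import sys;sys.path.insert(0,'.')
from h import *
f=np.load("f.npz");im=[]
def crop(n,a,x,y,w,h,k,p):
    c=np.clip(f[a][y:y+h,x:x+w,::-1]*2.2,0,255).astype(np.uint8);c=cv2.resize(c,None,fx=k,fy=k,interpolation=cv2.INTER_CUBIC)
    def ln(P,col):
        q=((proj(n,P)-[x,y]+.5)*k-.5);cv2.polylines(c,[np.round(q).astype(int)],True,col,1)
    ln(rect(p,340,12,107),(0,0,255));ln(rect(p,340,12,0),(255,0,0))
    a_=np.radians(p[2]);X=np.array([np.cos(a_),np.sin(a_),0]);Y=np.array([-X[1],X[0],0]);o=np.array([p[0],p[1],0])
    for w,z0,z1 in((33,43,89),(25,51,81)):
        ln(np.array([o-14*Y+sx*w*X+[0,0,z] for sx,z in((-1,z0),(1,z0),(1,z1),(-1,z1))]),(0,255,0))
    im.append(c)
p=[577,326.5,-48.8]
crop("top","t",68,110,128,100,6,p) if 0 else None
crop("top","t",115,140,50,50,8,p);crop("scene","s",320,110,50,50,8,p)
cv2.imwrite("pics/o1.png",np.hstack(im))
E
```

```text
[687.2 191.8 106. ] [-0.34 -0.51 -0.55  0.06]
[701.2 202.1 107.7] [-0.13 -0.2  -0.21  0.02]
[470.3 460.7 107.1] [-0.21 -0.31 -0.44  0.05]
[459.2 447.8 108.1] [-0.33 -0.48 -0.68  0.07]
['top']
[574.87 326.79 -49.96] -154.9
[574.88 326.78 -49.96] -154.9
[574.87 326.77 -49.97] -154.9
[574.88 326.77 -49.96] -154.9
['scene']
[581.87 327.57 -48.46] -186.9
[581.88 327.58 -48.46] -186.9
[581.86 327.56 -48.47] -186.9
[581.86 327.56 -48.47] -186.9
['top', 'scene']
[576.18 327.89 -49.77] -305.2
[576.19 327.89 -49.77] -305.2
[576.19 327.88 -49.77] -305.2
[576.18 327.9  -49.77] -305.2
```

View pics/o1.png

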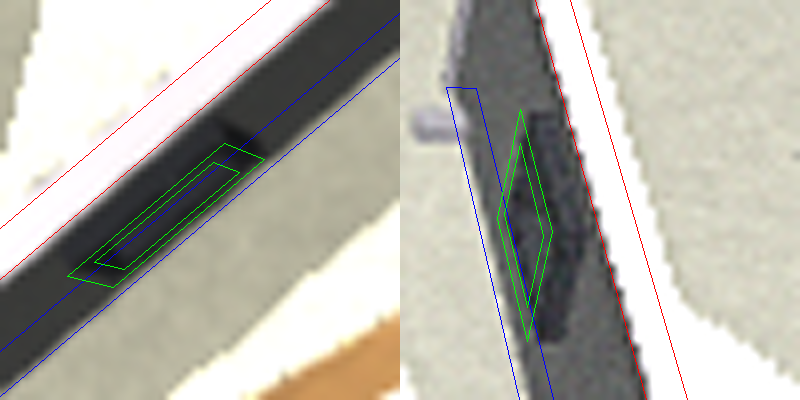

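```bash
cat > plan.py <<'E'
import sys,numpy as np
from workcell import env
x,y,z,w=map(float,sys.argv[1:5]);s=env.state();p=s["ee_pos"];cy=s["ee_rot"][2]
d=(cy-w+180)%360-180
for n,a in(("slide before spin",cy),("after spin",w)):
    a=np.radians(a);X=np.array([np.cos(a),np.sin(a)]);Y=np.array([X[1],-X[0]]);e=np.array([x,y])-p[:2]
    print(n,np.round([e@X/30,e@Y/30,-(z-p[2])/30],3))
print("spin",round(d/8,3),"q",np.round(s["qpos"],0),"pos",np.round(p,1),np.round(s["ee_rot"],2),"t",s["time_s"],"w",round(s["gripper_width"],1),round(s["gripper_force"],1),"F",np.round(s["force"],1))
E
python3 -m jog '{"jaw":[91,91,91,91,91,91,91,91,91,91],"slide":[[0,0,0],[0,0,0],[0,0,0],[0,0,0],[0.65,-0.97,0],[0.65,-0.97,0],[0.65,-0.97,0],[0.65,-0.97,0],[0.65,-0.97,0],[0.65,-0.97,0]],"spin":[0.77,0.77,0.77,0.77,0,0,0,0,0,0]}' 25
python3 plan.py 518 -102.4 90 1.6
```

```text
time_s: 1.5
ee_pos: [366.9, -336.8, 182.9]
ee_rot: [180.0, -0.0, 1.6]
force: [0.4, -0.4, -0.1]
gripper_width: 91.1
gripper_force: 0.0
slide before spin [ 5.251 -7.671  3.098]
after spin [ 5.254 -7.669  3.098]
spin -0.003 q [-44.  11.  99.   0.  69.  45.] pos [ 366.9 -336.8  182.9] [ 1.7998e+02 -2.0000e-02  1.5800e+00] t 1.5 w 91.1 0.0 F [ 0.4 -0.4 -0.1]
```

```bash
python3 -m jog '{"jaw":[91,91,91,91,91,91,91,91,91,91],"slide":[[0.65,-0.95,0],[0.65,-0.95,0],[0.65,-0.95,0],[0.65,-0.95,0],[0.65,-0.95,0],[0.65,-0.95,0.3],[0.65,-0.95,0.8],[0.58,-0.93,1],[0,0,1],[0,0,0]],"spin":[0,0,0,0,0,0,0,0,0,0]}' 25
python3 plan.py 518 -102.4 28 1.6
```

```text
time_s: 2.5
ee_pos: [510.8, -104.9, 86.2]
ee_rot: [-179.9, 0.5, 1.7]
force: [-0.5, 0.9, -0.3]
gripper_width: 91.1
gripper_force: 0.0
slide before spin [ 0.242 -0.076  1.94 ]
after spin [ 0.242 -0.076  1.94 ]
spin 0.013 q [-13.  19. 104.  -0.  58.  75.] pos [ 510.8 -104.9   86.2] [-179.89    0.49    1.7 ] t 2.5 w 91.1 0.0 F [-0.5  0.9 -0.3]
```

```bash
python3 -m jog '{"jaw":[91,91],"slide":[[0,0,0],[0,0,0]],"spin":[0,0]}'
python3 plan.py 518 -102.4 28 1.6
```

```text
time_s: 2.7
ee_pos: [514.9, -107.3, 91.5]
ee_rot: [179.9, -0.2, 1.5]
force: [0.6, 0.9, 0.6]
gripper_width: 91.0
gripper_force: 0.0
slide before spin [ 0.108 -0.16   2.117]
after spin [ 0.108 -0.16   2.117]
spin -0.008 q [-13.  18. 104.  -0.  58.  75.] pos [ 514.9 -107.3   91.5] [179.94  -0.18   1.53] t 2.7 w 91.0 0.0 F [0.6 0.9 0.6]
```

```bash
python3 -m jog '{"jaw":[91,91,91,91,60,55,55,55,55,55],"slide":[[0.11,-0.16,0.6],[0,0,0.8],[0,0,0.7],[0,0,0],[0,0,0],[0,0,0],[0,0,0],[0,0,0],[0,0,0],[0,0,0]],"spin":[0,0,0,0,0,0,0,0,0,0]}' 25
python3 plan.py 518 -102.4 28 1.6
```

```text
time_s: 3.7
ee_pos: [517.7, -102.2, 27.6]
ee_rot: [179.9, -0.1, 1.6]
force: [-0.8, -2.5, 5.8]
gripper_width: 58.9
gripper_force: 25.0
slide before spin [ 0.009  0.007 -0.012]
after spin [ 0.009  0.007 -0.012]
spin 0.002 q [-12.  23. 108.  -0.  49.  76.] pos [ 517.7 -102.2   27.6] [ 1.7992e+02 -1.1000e-01  1.6100e+00] t 3.7 w 58.9 25.0 F [-0.8 -2.5  5.8]
```

```bash
python3 -m jog '{"jaw":[55,55,55,55,55,55,55,55,55,55],"slide":[[0,0,-0.5],[0,0,-1],[0,0,-1],[0,0,-0.9],[-0.2,0.8,-0.3],[-0.2,0.9,0],[-0.2,0.9,0],[-0.2,0.9,0],[-0.2,0.9,0],[-0.2,0.9,0]],"spin":[-0.3,-0.35,-0.35,0,0,0,0,0,0,0]}' 30
python3 -m jog '{"jaw":[55,55,55,55,55],"slide":[[-0.2,0.8,0],[-0.06,0.5,0],[0,0,0],[0,0,0],[0,0,0]],"spin":[0,0,0,0,0]}'
python3 plan.py 507.8 -305.7 92 9.6
```

```text
time_s: 4.7
ee_pos: [507.2, -264.6, 136.8]
ee_rot: [-179.9, 0.1, 9.6]
force: [0.0, 0.4, -1.9]
gripper_width: 58.9
gripper_force: 30.0
time_s: 5.2
ee_pos: [506.7, -302.7, 137.6]
ee_rot: [-179.9, 0.0, 9.6]
force: [0.2, -0.0, -2.0]
gripper_width: 58.8
gripper_force: 30.0
slide before spin [0.02  0.105 1.52 ]
after spin [0.02  0.104 1.52 ]
spin 0.005 q [-32.  21.  92.   0.  67.  48.] pos [ 506.7 -302.7  137.6] [-1.7993e+02  2.0000e-02  9.6400e+00] t 5.2 w 58.8 30.0 F [ 0.2 -0.  -2. ]
```

```bash
cat > chk.py <<'E'
import sys
from h import *
# chk.py x y yaw L W z : fit in each camera, multi-start
x,y,a,L,W,z=map(float,sys.argv[1:7])
f={n:np.mean([env.grab_frame(n).astype(float) for _ in range(2)],0) for n in("top","scene")};np.savez("cur.npz",t=f["top"],s=f["scene"])
G={n:grad(v) for n,v in f.items()}
for g in({"top":G["top"]},{"scene":G["scene"]},G):
    R=[fit(g,[x+i,y+j,a],L,W,z) for i in(-3,0,3) for j in(-3,0,3)];R.sort(key=lambda r:r[1])
    print(list(g),[(np.round(q,1).tolist(),round(v)) for q,v in R[:2]])
E
python3 chk.py 507 -303 9.6 110 60 169.6; python3 - <<'E'
import sys;sys.path.insert(0,'.')
from h import *
f=np.load("f.npz");G={"top":grad(f["t"]),"scene":grad(f["s"])}
for nm,p,z in(("b",[518,-102.5,1.7],60),("base",[508,-305.7,9.6],64)):
  for g in({"top":G["top"]},{"scene":G["scene"]},G):
    R=[fit(g,[p[0]+i,p[1]+j,p[2]],110,60,z) for i in(-3,0,3) for j in(-3,0,3)];R.sort(key=lambda r:r[1])
    print(nm,list(g),[(np.round(q,1).tolist(),round(v)) for q,v in R[:2]])
E
```

```text
['top'] [([506.5, -297.6, 5.3], -125), ([506.5, -297.6, 5.3], -125)]
['scene'] [([506.1, -300.8, 8.0], -132), ([506.0, -301.0, 8.9], -132)]
['top', 'scene'] [([506.7, -300.1, 6.5], -250), ([506.7, -300.1, 6.5], -250)]
b ['top'] [([516.7, -102.9, 2.2], -159), ([516.7, -102.9, 2.2], -159)]
b ['scene'] [([519.5, -102.1, 1.3], -194), ([519.5, -102.1, 1.3], -194)]
b ['top', 'scene'] [([517.8, -102.5, 1.5], -349), ([517.8, -102.5, 1.5], -349)]
base ['top'] [([506.3, -306.4, 10.3], -179), ([506.4, -306.4, 10.3], -179)]
base ['scene'] [([510.0, -304.1, 8.8], -194), ([510.0, -304.1, 8.8], -194)]
base ['top', 'scene'] [([508.4, -304.9, 9.9], -368), ([508.4, -305.0, 9.9], -368)]
```

```bash
python3 -m jog '{"jaw":[55,55,55,55,55,55],"slide":[[0.04,0.11,0.3],[0,0,0.6],[0,0,0.5],[0,0,0],[0,0,0],[0,0,0]],"spin":[0,0,0,0,0,0]}'
python3 plan.py 508 -306 91.5 9.6
```

```text
time_s: 6.0
ee_pos: [509.1, -307.5, 96.5]
ee_rot: [179.9, -0.1, 9.6]
force: [0.3, 0.0, -2.1]
gripper_width: 58.8
gripper_force: 30.0
slide before spin [-0.027 -0.056  0.167]
after spin [-0.027 -0.056  0.167]
spin -0.001 q [-32.  24.  94.  -0.  62.  48.] pos [ 509.1 -307.5   96.5] [ 1.7994e+02 -7.0000e-02  9.5900e+00] t 6.0 w 58.8 30.0 F [ 0.3  0.  -2.1]
```

```bash
python3 -m jog '{"jaw":[55,55,55],"slide":[[-0.02,-0.04,0.14],[0,0,0.03],[0,0,0]],"spin":[0,0,0]}'
python3 plan.py 508 -306 91.5 9.6;  python3 plan.py 508 -306 91.5 9.6|tail -1
```

```text
time_s: 6.3
ee_pos: [508.2, -306.4, 91.6]
ee_rot: [179.9, -0.1, 9.6]
force: [0.5, -0.4, 2.5]
gripper_width: 58.6
gripper_force: 30.0
slide before spin [-0.004 -0.014  0.005]
after spin [-0.004 -0.014  0.005]
spin -0.001 q [-32.  24.  95.  -0.  61.  48.] pos [ 508.2 -306.4   91.6] [ 1.7992e+02 -8.0000e-02  9.5900e+00] t 6.3 w 58.6 30.0 F [ 0.5 -0.4  2.5]
spin -0.001 q [-32.  24.  95.  -0.  61.  48.] pos [ 508.2 -306.4   91.6] [ 1.7992e+02 -8.0000e-02  9.5900e+00] t 6.3 w 58.6 30.0 F [ 0.5 -0.4  2.5]
```

```bash
python3 -m jog '{"jaw":[91,91,91,91,91,91,91,91,91,91],"slide":[[0,0,0],[0,0,0],[0,0,0],[0,0,-0.5],[0,0,-1],[0,0,-1],[0,-0.5,-1],[0,-1,0],[0,-1,0],[0,-1,0]],"spin":[0,0,0,0,0,0,0.5,1,1,1]}'
python3 chk.py 508 -306 9.6 110 60 124
python3 - <<'E'
import cv2,numpy as np
f=np.load("cur.npz");c=lambda a,x,y,w,h,k:cv2.resize(np.clip(a[y:y+h,x:x+w,::-1]*1.8,0,255).astype(np.uint8),None,fx=k,fy=k,interpolation=cv2.INTER_CUBIC)
cv2.imwrite("pics/s1.png",np.hstack([c(f["s"],75,225,110,110,3.6),c(f["t"],325,150,110,110,3.6)]))
E
python3 plan.py 491.5 261.5 100 -58.8
```

```text
time_s: 7.3
ee_pos: [508.4, -200.9, 195.9]
ee_rot: [180.0, -0.0, -18.8]
force: [0.6, 0.6, 0.2]
gripper_width: 91.2
gripper_force: 0.0
['top'] [([505.4, -293.1, 5.9], -80), ([505.4, -293.1, 5.9], -80)]
['scene'] [([508.3, -305.8, 9.7], -168), ([508.3, -305.8, 9.7], -168)]
['top', 'scene'] [([508.2, -305.8, 9.7], -223), ([508.2, -305.8, 9.7], -223)]
slide before spin [ -5.39  -14.481   3.189]
after spin [-13.51   -7.499   3.189]
spin 5.069 q [-23.  15.  92.  -0.  73.  85.] pos [ 509.  -201.7  195.7] [ 1.7997e+02 -1.0000e-02 -1.8250e+01] t 7.5 w 91.1 0.0 F [-0.4 -0.  -0.1]
```

View pics/s1.png

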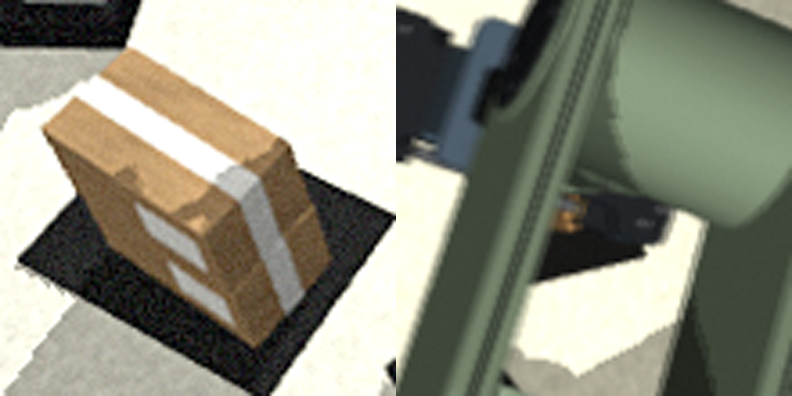

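The stack's side edges and tape bands line up (scene crop: edge (210,235)→(262,345) straight). Now carton_a, at yaw 121 for the wrist range.

```bash
python3 -m jog '{"jaw":[91,91,91,91,91,91,91,91,91,91],"slide":[[0,0,0],[0,0,0],[0,0,0],[0,0,0],[0,0,0],[0,0,0],[0,0,0],[0,0,0],[0,0,0],[0,0,0]],"spin":[-1,-1,-1,-1,-1,-1,-1,-1,-1,-1]}'
python3 -m jog '{"jaw":[91,91,91,91,91,91,91,91],"slide":[[0,0,0],[0,0,0],[0,0,0],[0,0,0],[0,0,0],[0,0,0],[0,0,0],[0,0,0]],"spin":[-1,-1,-1,-1,-1,-1,-1,-0.43]}'
python3 plan.py 491.5 261.5 100 121.2
```

```text
time_s: 8.5
ee_pos: [508.8, -203.3, 195.4]
ee_rot: [-180.0, 0.0, 61.9]
force: [-0.1, -0.7, -0.2]
gripper_width: 91.1
gripper_force: 0.0
time_s: 9.3
ee_pos: [508.8, -203.3, 195.4]
ee_rot: [-180.0, 0.0, 121.2]
force: [-0.3, -0.1, 0.2]
gripper_width: 91.1
gripper_force: 0.0
slide before spin [13.545  7.542  3.179]
after spin [13.55   7.533  3.179]
spin 0.005 q [-23.  15.  92.  -0.  73. -54.] pos [ 508.8 -203.3  195.4] [-1.7997e+02  1.0000e-02  1.2124e+02] t 9.3 w 91.1 0.0 F [-0.3 -0.1  0.2]
```

```bash
python3 -m jog '{"jaw":[91,91,91,91,91,91,91,91,91,91],"slide":[[0.9,0.5,0],[0.9,0.5,0],[0.9,0.5,0],[0.9,0.5,0],[0.9,0.5,0],[0.9,0.5,0],[0.9,0.5,0],[0.9,0.5,0],[0.9,0.5,0],[0.9,0.5,0]],"spin":[0,0,0,0,0,0,0,0,0,0]}'
python3 -m jog '{"jaw":[91,91,91,91,91,91,91,91,91,91],"slide":[[0.9,0.5,0],[0.9,0.5,0],[0.9,0.5,0],[0.9,0.5,0.2],[0.9,0.53,0.4],[0,0,0.8],[0,0,1],[0,0,0.6],[0,0,0],[0,0,0]],"spin":[0,0,0,0,0,0,0,0,0,0]}'
python3 plan.py 491.5 261.5 29 121.2
```

```text
time_s: 10.3
ee_pos: [498.8, 106.9, 195.5]
ee_rot: [-180.0, 0.0, 121.0]
force: [0.4, -0.1, 0.5]
gripper_width: 90.7
gripper_force: 0.0
time_s: 11.3
ee_pos: [494.6, 261.1, 105.8]
ee_rot: [180.0, 0.0, 121.0]
force: [-0.9, -0.0, 0.4]
gripper_width: 90.9
gripper_force: 0.0
slide before spin [ 0.066 -0.082  2.56 ]
after spin [ 0.067 -0.082  2.56 ]
spin -0.024 q [27. 20. 98. -0. 61. -4.] pos [494.6 261.1 105.8] [1.7999e+02 2.0000e-02 1.2101e+02] t 11.3 w 90.9 0.0 F [-0.9 -0.   0.4]
```

```bash
python3 -m jog '{"jaw":[91,91,91,91,60,55,55,55,55,55],"slide":[[0.07,-0.08,0.6],[0,0,1],[0,0,0.95],[0,0,0],[0,0,0],[0,0,0],[0,0,0],[0,0,0],[0,0,0],[0,0,0]],"spin":[-0.02,0,0,0,0,0,0,0,0,0]}' 30
python3 plan.py 508.2 -306.2 200 9.6
```

```text
time_s: 12.3
ee_pos: [490.7, 262.2, 29.4]
ee_rot: [180.0, 0.0, 121.2]
force: [-0.1, -0.2, -0.4]
gripper_width: 55.2
gripper_force: 0.0
slide before spin [-16.508  -9.314  -5.685]
after spin [-2.586 18.778 -5.685]
spin 13.949 q [ 27.  25. 104.  -0.  51.  -4.] pos [490.7 262.2  29.4] [1.7997e+02 1.0000e-02 1.2119e+02] t 12.3 w 55.2 0.0 F [-0.1 -0.2 -0.4]
```

```bash
python3 - <<'E'
from workcell import env
import cv2,numpy as np
t=env.grab_frame("top");s=env.grab_frame("scene")
c=lambda a,x,y,w,h,k:cv2.resize(np.clip(a[y:y+h,x:x+w,::-1]*1.8,0,255).astype(np.uint8),None,fx=k,fy=k,interpolation=cv2.INTER_CUBIC)
cv2.imwrite("pics/s2.png",np.hstack([c(s,250,90,130,130,3),c(t,90,130,130,130,3)]))
E
```

```text
(no output)
```

View pics/s2.png

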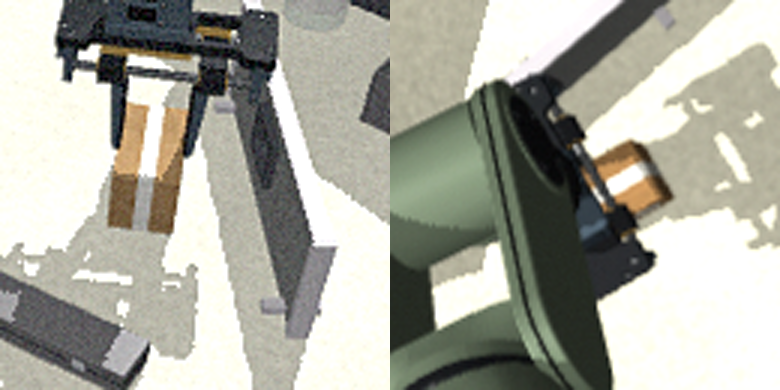

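```bash
python3 - <<'E'
from h import *
s=env.state();print(s["ee_pos"],s["gripper_width"],s["gripper_force"])
p=s["ee_pos"]
for n,o in(("scene",(250,90)),("top",(90,130))):
    a=np.radians(121.2);Y=np.array([np.sin(a),-np.cos(a),0])
    q=proj(n,np.array([p,p+Y*30,p-Y*30,[491,261,60],*rect([491,261,-58.9],110,60,60)]))
    print(n,np.round((q-o)*3+([390,0] if n=="top" else 0)).tolist())
E
```

```text
[490.62750431 262.13175897  29.2109589 ] 54.70810401166642 0.0
scene [[146.0, 167.0], [178.0, 171.0], [113.0, 163.0], [149.0, 142.0], [178.0, 185.0], [109.0, 176.0], [122.0, 102.0], [186.0, 109.0]]
top [[599.0, 198.0], [582.0, 169.0], [615.0, 226.0], [591.0, 197.0], [628.0, 136.0], [663.0, 194.0], [554.0, 258.0], [520.0, 199.0]]
```

```bash
python3 -m jog '{"jaw":[50,45,40,40,40],"slide":[[0,0,0],[0,0,0],[0,0,0],[0,0,0],[0,0,0]],"spin":[0,0,0,0,0]}' 30; python3 plan.py 508.2 -306.2 200 9.6
```

```text
time_s: 12.9
ee_pos: [490.6, 262.1, 29.1]
ee_rot: [-180.0, 0.0, 121.2]
force: [-0.0, -0.8, 0.7]
gripper_width: 40.0
gripper_force: 0.1
slide before spin [-16.509  -9.309  -5.696]
after spin [-2.582 18.776 -5.696]
spin 13.949 q [ 27.  25. 104.  -0.  51.  -4.] pos [490.6 262.1  29.1] [-180.      0.    121.19] t 12.9 w 40.0 0.1 F [-0.  -0.8  0.7]
```

```bash
python3 - <<'E'
from h import *
s=env.state();p=s["ee_pos"];a=np.radians(121.2);Y=np.array([np.sin(a),-np.cos(a),0]);Z=np.array([0,0,1.]);X=np.array([np.cos(a),np.sin(a),0])
im=[]
for n,(x,y,w,h,k) in(("scene",(262,100,66,80,6)),("top",(120,140,66,80,6))):
    f=env.grab_frame(n);c=cv2.resize(np.clip(f[y:y+h,x:x+w,::-1]*1.8,0,255).astype(np.uint8),None,fx=k,fy=k,interpolation=cv2.INTER_CUBIC)
    for P,col in(([p+20*Y,p+20*Y+60*Z],(0,0,255)),([p-20*Y,p-20*Y+60*Z],(255,0,0)),([p-20*Y,p+20*Y],(0,255,0)),(rect([491,261,-58.9],110,60,60)[[0,1,2,3,0]],(255,255,0))):
        q=(proj(n,np.array(P))-[x,y]+.5)*k;cv2.polylines(c,[np.round(q).astype(int)],False,col,1)
    im.append(c)
cv2.imwrite("pics/s3.png",np.hstack(im))
E
```

```text
(no output)
```

View pics/s3.png

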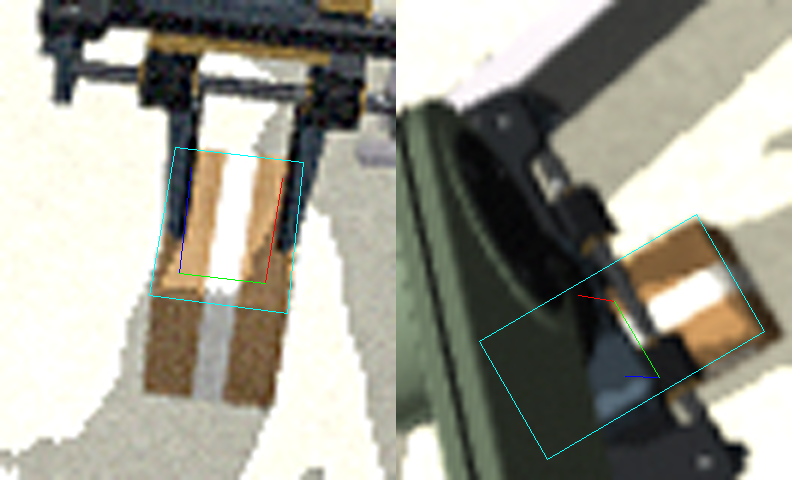

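The scene crop shows the fingers ending about at carton_a's top plane (tips (178,238), (285,248)), over the carton, though the reported z is 29. They closed on nothing. I'll probe carefully downward, watching force and picture change.

```bash
cat > snap.py <<'E'
import sys
from h import *
np.savez(sys.argv[1],t=np.mean([env.grab_frame("top").astype(float) for _ in range(2)],0),s=np.mean([env.grab_frame("scene").astype(float) for _ in range(2)],0))
E
python3 snap.py p0.npz
python3 -m jog '{"jaw":[40,40,40,40],"slide":[[0,0,0.1],[0,0,0.1],[0,0,0.1],[0,0,0]],"spin":[0,0,0,0]}'
python3 snap.py p1.npz
python3 - <<'E'
import numpy as np
a=np.load("p0.npz");b=np.load("p1.npz")
# dark mask rows along finger columns in scene: region cols 262..328 rows 120..150
for k,f in(("before",a),("after",b)):
    g=f["s"].mean(2);print(k)
    for r in range(124,150,2): print(r,np.round(g[r,286:314]).astype(int).tolist())
E
```

```text
time_s: 13.6
ee_pos: [490.8, 262.2, 28.9]
ee_rot: [179.8, 0.0, 121.2]
force: [-13.3, -7.5, 56.8]
gripper_width: 40.4
gripper_force: 28.5
before
124 [140, 141, 147, 131, 44, 27, 38, 12, 0, 140, 129, 143, 146, 140, 145, 144, 142, 147, 97, 94, 94, 101, 103, 108, 34, 10, 40, 31]
126 [143, 140, 148, 99, 34, 34, 37, 14, 23, 94, 91, 85, 86, 98, 152, 152, 152, 155, 142, 87, 84, 94, 98, 85, 15, 19, 39, 38]
128 [136, 140, 150, 95, 36, 30, 32, 11, 49, 88, 89, 91, 80, 138, 151, 151, 151, 154, 123, 81, 83, 87, 96, 78, 11, 31, 32, 30]
130 [141, 146, 150, 102, 38, 30, 33, 6, 76, 90, 86, 87, 80, 157, 155, 153, 155, 162, 107, 81, 84, 85, 99, 42, 10, 37, 33, 28]
132 [143, 142, 150, 102, 37, 34, 19, 0, 85, 89, 85, 80, 102, 150, 152, 149, 152, 142, 84, 83, 82, 87, 92, 20, 22, 41, 31, 56]
134 [139, 142, 150, 102, 36, 36, 6, 31, 95, 91, 84, 78, 136, 151, 148, 149, 152, 142, 85, 81, 90, 90, 73, 12, 26, 36, 24, 128]
136 [142, 144, 155, 97, 33, 38, 3, 74, 96, 88, 88, 80, 156, 153, 152, 153, 160, 110, 87, 88, 92, 93, 38, 10, 34, 30, 66, 155]
138 [148, 150, 157, 84, 38, 27, 2, 98, 97, 90, 83, 107, 159, 153, 15
[... 1659 characters left out ...]
4, 155, 160, 92, 89, 94, 92, 68, 30, 20, 28, 28, 144, 148]
140 [146, 150, 135, 63, 46, 51, 74, 92, 94, 91, 87, 126, 153, 151, 149, 153, 145, 89, 92, 94, 61, 59, 13, 26, 28, 66, 150, 144]
142 [147, 158, 88, 56, 54, 94, 94, 94, 97, 91, 82, 142, 155, 154, 154, 157, 127, 95, 56, 59, 60, 64, 51, 49, 93, 113, 150, 150]
144 [149, 150, 78, 49, 94, 91, 94, 92, 92, 93, 104, 154, 153, 152, 152, 159, 111, 94, 61, 61, 62, 62, 61, 54, 102, 154, 150, 142]
146 [145, 98, 58, 97, 94, 93, 99, 100, 94, 86, 125, 158, 157, 155, 158, 161, 100, 56, 59, 60, 57, 64, 64, 59, 94, 154, 150, 147]
148 [105, 73, 60, 59, 56, 58, 60, 61, 58, 84, 93, 157, 103, 153, 162, 104, 59, 61, 62, 62, 59, 61, 57, 54, 106, 146, 148, 140]
```

```bash
python3 -m jog '{"jaw":[40,40,40,40,40,40,40],"slide":[[0,0,-0.15],[0,0,-0.15],[0,0,-0.5],[0,0,-1],[0,0,-1],[0,0,0],[0,0,0]],"spin":[0,0,0,0,0,0,0]}'
python3 snap.py p2.npz
python3 - <<'E'
from h import *
s=env.state();p=s["ee_pos"];print(p,s["ee_rot"])
a=np.radians(s["ee_rot"][2]);Y=np.array([np.sin(a),-np.cos(a),0])
q=proj("scene",np.array([p-24*Y,p+24*Y,p]));print(np.round(q,1))
g=np.load("p2.npz")["s"].mean(2)
for r in range(100,146,2): print(r,np.round(g[r,286:318]).astype(int).tolist())
E
```

```text
time_s: 14.5
ee_pos: [490.6, 262.1, 103.9]
ee_rot: [180.0, 0.0, 121.2]
force: [-0.0, -0.4, -1.5]
gripper_width: 39.7
gripper_force: 0.0
[489.70147902 261.63091195 102.58140891] [-1.79822097e+02 -8.14118162e-03  1.21187260e+02]
[[292.  122.9]
 [310.2 125. ]
 [301.1 124. ]]
100 [140, 141, 144, 148, 106, 92, 34, 31, 40, 34, 5, 85, 102, 102, 99, 100, 101, 97, 103, 102, 98, 96, 99, 101, 101, 101, 108, 59, 5, 23, 29, 36]
102 [143, 140, 139, 142, 149, 127, 42, 32, 38, 21, 4, 84, 104, 100, 99, 100, 99, 101, 97, 100, 99, 100, 99, 102, 94, 101, 112, 31, 12, 35, 38, 25]
104 [140, 142, 140, 143, 150, 130, 41, 33, 42, 12, 15, 107, 104, 100, 98, 94, 98, 94, 95, 96, 100, 98, 100, 99, 101, 102, 88, 16, 16, 34, 37, 28]
106 [140, 141, 142, 142, 148, 123, 40, 30, 33, 4, 41, 161, 105, 98, 95, 98, 97, 98, 98, 98, 98, 96, 100, 101, 102, 105, 85, 9, 26, 37, 32, 45]
108 [142, 141, 139, 146, 149, 129, 39, 24, 32, 0, 121, 152, 147, 144, 147, 103, 97, 94, 96, 98, 100, 99, 96, 99, 101, 110, 34, 11, 41, 35, 27, 88]
110 [140, 139, 139, 141, 147, 131, 40, 37, 20, 0, 120, 149, 146, 144, 145, 147, 146, 153, 102, 96,
[... 1916 characters left out ...]
8, 83, 87, 80, 154, 152, 147, 149, 157, 107, 85, 87, 88, 87, 87, 87, 80, 88, 150, 148, 146, 148, 151, 100]
138 [144, 145, 153, 106, 90, 90, 90, 87, 92, 88, 84, 106, 154, 154, 151, 149, 158, 93, 86, 86, 88, 89, 88, 84, 83, 92, 148, 145, 142, 144, 150, 98]
140 [143, 146, 129, 93, 86, 86, 92, 84, 88, 89, 86, 122, 152, 150, 149, 151, 139, 92, 91, 94, 87, 87, 90, 85, 84, 96, 146, 142, 145, 145, 145, 156]
142 [144, 153, 94, 86, 90, 90, 89, 90, 91, 90, 83, 142, 153, 152, 151, 156, 124, 88, 88, 88, 92, 89, 90, 83, 84, 110, 147, 148, 147, 144, 141, 150]
144 [147, 145, 106, 91, 89, 92, 91, 96, 93, 86, 105, 154, 151, 151, 150, 160, 112, 88, 89, 90, 92, 92, 90, 88, 98, 149, 144, 144, 145, 148, 148, 146]
```

Pictures and the 57 N contact agree: the fingertips really stand about 31 mm higher than the reported z. b was held only by its top edge, and on a the fingers closed just above it. From here I'll aim about 31 lower, feeling the force as I go.

```bash
python3 -m jog '{"jaw":[91,91,91,91,91,91,91,91,91,91],"slide":[[0,0,0],[0,0,0],[0,0,0.5],[0,0,1],[0,0,0.9],[0,0,0.3],[0,0,0.3],[0,0,0.25],[0,0,0.25],[0,0,0]],"spin":[0,0,0,0,0,0,0,0,0,0]}' 30
python3 plan.py 491.5 261.5 -4 121.2
```

```text
time_s: 15.7
ee_pos: [490.4, 262.0, -1.3]
ee_rot: [-180.0, 0.0, 121.2]
force: [-0.2, 1.0, -0.2]
gripper_width: 91.1
gripper_force: 0.0
slide before spin [-0.033  0.023  0.09 ]
after spin [-0.033  0.023  0.09 ]
spin -0.001 q [ 27.  27. 106.  -0.  47.  -4.] pos [490.4 262.   -1.3] [-179.96    0.    121.19] t 15.7 w 91.1 0.0 F [-0.2  1.  -0.2]
```

```bash
python3 -m jog '{"jaw":[70,55,50,50,50,50],"slide":[[0,0,0],[0,0,0],[0,0,0],[0,0,0],[0,0,0],[0,0,0]],"spin":[0,0,0,0,0,0]}' 30
python3 plan.py 508.2 -306.2 120 9.6
```

```text
time_s: 16.3
ee_pos: [490.7, 262.1, -0.6]
ee_rot: [180.0, 0.0, 121.2]
force: [-0.4, -0.3, 3.8]
gripper_width: 59.8
gripper_force: 30.0
slide before spin [-16.508  -9.31   -4.019]
after spin [-2.582 18.776 -4.019]
spin 13.949 q [ 27.  27. 106.  -0.  47.  -4.] pos [490.7 262.1  -0.6] [1.7999e+02 1.0000e-02 1.2119e+02] t 16.3 w 59.8 30.0 F [-0.4 -0.3  3.8]
```

```bash
python3 -m jog '{"jaw":[50,50,50,50,50,50,50,50,50,50],"slide":[[0,0,-0.4],[0,0,-0.9],[0,0,-1],[0,0,-1],[0,0,-1],[0,0,-1],[0,0,-0.4],[0,0,0],[0,0,0],[0,0,0]],"spin":[0,0,0,0,1,1,1,1,1,1]}' 35
python3 -m jog '{"jaw":[50,50,50,50,50,50,50,50,50,50],"slide":[[0,0,0],[0,0,0],[0,0,0],[0,0,0],[0,0,0],[0,0,0],[0,0,0],[0,0,0],[0,0,0],[0,0,0]],"spin":[1,1,1,1,1,1,1,0.9,0.05,0]}'
python3 plan.py 508.2 -306.2 170 9.6
```

```text
time_s: 17.3
ee_pos: [490.4, 262.0, 170.7]
ee_rot: [180.0, -0.0, 72.9]
force: [0.0, -0.2, -2.4]
gripper_width: 59.8
gripper_force: 35.0
time_s: 18.3
ee_pos: [490.5, 262.1, 170.3]
ee_rot: [180.0, -0.0, 9.7]
force: [1.3, 0.3, -0.9]
gripper_width: 60.1
gripper_force: 35.0
slide before spin [-2.619e+00  1.877e+01  1.200e-02]
after spin [-2.5760e+00  1.8776e+01  1.2000e-02]
spin 0.016 q [ 27.  17.  93.  -0.  70. 107.] pos [490.5 262.1 170.3] [180.    -0.     9.73] t 18.3 w 60.1 35.0 F [ 1.3  0.3 -0.9]
```

```bash
python3 -m jog '{"jaw":[50,50,50,50,50,50,50,50,50,50],"slide":[[-0.07,0.5,0],[-0.12,0.9,0],[-0.12,0.9,0],[-0.12,0.9,0],[-0.12,0.9,0],[-0.12,0.9,0],[-0.12,0.9,0],[-0.12,0.9,0],[-0.12,0.9,0],[-0.12,0.9,0]],"spin":[0,0,0,0,0,0,0,0,0,0]}'
python3 -m jog '{"jaw":[50,50,50,50,50,50,50,50,50,50],"slide":[[-0.13,0.9,0],[-0.13,0.9,0],[-0.13,0.9,0],[-0.13,0.9,0],[-0.13,0.9,0],[-0.13,0.9,0],[-0.13,0.9,0],[-0.13,0.9,0],[-0.13,0.9,0],[-0.13,0.9,0]],"spin":[0,0,0,0,0,0,0,0,0,0]}'
python3 -m jog '{"jaw":[50,50,50,50],"slide":[[-0.05,0.7,0],[0,0.3,0],[0,0,0],[0,0,0]],"spin":[0,0,0,0]}'
python3 plan.py 508.2 -306.2 123.5 9.6
```

```text
time_s: 19.3
ee_pos: [498.9, -0.1, 170.3]
ee_rot: [180.0, 0.0, 9.7]
force: [0.0, -0.4, -1.2]
gripper_width: 59.9
gripper_force: 35.0
time_s: 20.3
ee_pos: [505.0, -272.6, 170.2]
ee_rot: [180.0, 0.0, 9.6]
force: [0.5, -0.3, -1.2]
gripper_width: 59.6
gripper_force: 35.0
time_s: 20.7
ee_pos: [509.4, -299.8, 170.0]
ee_rot: [-179.9, 0.0, 9.6]
force: [0.0, 0.3, -1.7]
gripper_width: 59.8
gripper_force: 35.0
slide before spin [-0.075  0.204  1.551]
after spin [-0.075  0.204  1.551]
spin 0.001 q [-32.  20.  89.   0.  71.  49.] pos [ 509.4 -299.8  170. ] [-1.7994e+02  2.0000e-02  9.6100e+00] t 20.7 w 59.8 35.0 F [ 0.   0.3 -1.7]
```

```bash
python3 -m jog '{"jaw":[50,50,50,50,50,50],"slide":[[-0.07,0.2,0.3],[0,0,0.6],[0,0,0.5],[0,0,0],[0,0,0],[0,0,0]],"spin":[0,0,0,0,0,0]}'
python3 plan.py 508.2 -306.3 123.3 9.6
```

```text
time_s: 21.3
ee_pos: [509.2, -306.9, 129.1]
ee_rot: [179.9, -0.1, 9.6]
force: [-0.2, -0.4, -2.0]
gripper_width: 59.6
gripper_force: 35.0
slide before spin [-0.028 -0.026  0.192]
after spin [-0.028 -0.026  0.192]
spin 0.003 q [-32.  22.  92.  -0.  66.  48.] pos [ 509.2 -306.9  129.1] [ 1.7993e+02 -8.0000e-02  9.6200e+00] t 21.3 w 59.6 35.0 F [-0.2 -0.4 -2. ]
```

```bash
python3 -m jog '{"jaw":[50,50,50,50],"slide":[[-0.02,-0.02,0.15],[0,0,0.03],[0,0,0],[0,0,0]],"spin":[0,0,0,0]}'
python3 plan.py 508.2 -306.3 123.3 9.6
```

```text
time_s: 21.7
ee_pos: [508.1, -306.4, 123.5]
ee_rot: [180.0, -0.1, 9.6]
force: [0.2, 0.5, 2.6]
gripper_width: 60.0
gripper_force: 35.0
slide before spin [ 0.003 -0.003  0.005]
after spin [ 0.003 -0.003  0.005]
spin -0.001 q [-32.  22.  92.   0.  65.  48.] pos [ 508.1 -306.4  123.5] [ 1.7997e+02 -5.0000e-02  9.5900e+00] t 21.7 w 60.0 35.0 F [0.2 0.5 2.6]
```

```bash
python3 -m jog '{"jaw":[65,80,91,91,91,91,91,91,91,91],"slide":[[0,0,0],[0,0,0],[0,0,0],[0,0,-0.4],[0,0,-0.8],[0,0,-0.9],[0,0,-0.3],[0,-0.6,0],[0,-1,0],[0,-1,0]],"spin":[0,0,0,0,0,0,0.15,0,0,0]}'
python3 -m jog '{"jaw":[91,91,91,91,91,91],"slide":[[0,-1,0],[0,-1,0],[0,-0.6,0],[0,0,0],[0,0,0],[0,0,0]],"spin":[0,0,0,0,0,0]}'
python3 chk.py 508.2 -306.3 9.6 110 60 184
python3 - <<'E'
from h import *
f=np.load("cur.npz")
G={"top":grad(f["t"]),"scene":grad(f["s"])};F=np.load("f.npz");G0={"top":grad(F["t"]),"scene":grad(F["s"])}
for nm,g,p,L,W,z in(("case0",G0,[532,57,8.4],180,46,26),("case",G,[532,57,8.4],180,46,26)):
  for n in g:
    R=[fit({n:g[n]},[p[0]+i,p[1]+j,p[2]],L,W,z) for i in(-4,0,4) for j in(-4,0,4)];R.sort(key=lambda r:r[1])
    print(nm,n,[(np.round(q,1).tolist(),round(v)) for q,v in R[:2]])
def c(a,x,y,w,h,k):return cv2.resize(np.clip(a[y:y+h,x:x+w,::-1]*1.8,0,255).astype(np.uint8),None,fx=k,fy=k,interpolation=cv2.INTER_CUBIC)
E
python3 plan.py 492.5 52 40 8.4
```

```text
time_s: 22.7
ee_pos: [495.1, -227.1, 193.3]
ee_rot: [-179.9, 0.1, 8.3]
force: [0.7, 0.8, -0.2]
gripper_width: 91.3
gripper_force: 0.0
time_s: 23.3
ee_pos: [484.9, -152.3, 194.3]
ee_rot: [-180.0, 0.0, 8.4]
force: [-0.7, 0.6, 0.2]
gripper_width: 91.2
gripper_force: 0.0
['top'] [([509.2, -311.3, 14.1], -73), ([509.2, -311.3, 14.1], -73)]
['scene'] [([510.1, -305.2, 8.7], -157), ([510.1, -305.2, 8.7], -157)]
['top', 'scene'] [([510.0, -305.4, 8.3], -222), ([510.0, -305.4, 8.3], -222)]
case0 top [([529.4, 54.9, 8.4], -184), ([529.4, 54.9, 8.4], -184)]
case0 scene [([532.2, 60.1, 7.9], -200), ([532.2, 60.1, 7.9], -200)]
case top [([530.2, 55.3, 8.4], -187), ([530.2, 55.3, 8.4], -187)]
case scene [([531.6, 59.9, 7.6], -200), ([531.6, 59.9, 7.7], -200)]
slide before spin [ 1.233 -6.712  5.151]
after spin [ 1.24  -6.711  5.151]
spin -0.008 q [-19.  12.  97.  -0.  71.  63.] pos [ 485.1 -152.6  194.5] [-1.80e+02  2.00e-02  8.33e+00] t 23.5 w 90.9 0.0 F [-0.2 -0.8  1. ]
```

```bash
python3 -m jog '{"jaw":[91,91,91,91,91,91,91,70,70,70],"slide":[[0.15,-0.7,0],[0.18,-0.95,0],[0.18,-0.95,0],[0.18,-0.95,0],[0.18,-0.95,0.3],[0.18,-0.95,0.8],[0.13,-0.85,1],[0,-0.4,1],[0,0,1],[0,0,0.8]],"spin":[0,0,0,0,0,0,0,0,0,0.02]}'
python3 -m jog '{"jaw":[70,70],"slide":[[0,0,0],[0,0,0]],"spin":[0,0]}'
python3 plan.py 491.4 51.6 -26 8.2
```

```text
time_s: 24.5
ee_pos: [490.3, 52.1, 46.1]
ee_rot: [180.0, 0.1, 8.3]
force: [0.4, -0.9, 0.6]
gripper_width: 70.8
gripper_force: 0.0
time_s: 24.7
ee_pos: [491.3, 51.7, 48.0]
ee_rot: [180.0, 0.0, 8.2]
force: [0.4, 0.3, 1.0]
gripper_width: 70.0
gripper_force: 0.0
slide before spin [0.004 0.005 2.466]
after spin [0.004 0.005 2.466]
spin -0.0 q [  5.  19. 111.  -0.  50.  86.] pos [491.3  51.7  48. ] [179.99   0.     8.2 ] t 24.7 w 70.0 0.0 F [0.4 0.3 1. ]
```

```bash
python3 -m jog '{"jaw":[70,70,70,70,70,70,70,70],"slide":[[0,0,0.6],[0,0,0.6],[0,0,0.6],[0,0,0.2],[0,0,0.15],[0,0,0.15],[0,0,0],[0,0,0]],"spin":[0,0,0,0,0,0,0,0]}'
python3 plan.py 491.4 51.6 -26 8.2
```

```text
time_s: 25.5
ee_pos: [491.3, 52.0, -20.7]
ee_rot: [180.0, -0.1, 8.2]
force: [-0.1, -0.2, 0.5]
gripper_width: 70.1
gripper_force: 0.0
slide before spin [0.003 0.014 0.175]
after spin [0.003 0.014 0.175]
spin 0.003 q [  5.  24. 115.  -0.  40.  86.] pos [491.3  52.  -20.7] [ 1.7999e+02 -6.0000e-02  8.2300e+00] t 25.5 w 70.1 0.0 F [-0.1 -0.2  0.5]
```

```bash
for i in 1 ; do python3 -m jog '{"jaw":[70,70,70],"slide":[[0,0,0.15],[0,0,0],[0,0,0]],"spin":[0,0,0]}'; done
python3 -m jog '{"jaw":[70,70,70],"slide":[[0,0,0.07],[0,0,0],[0,0,0]],"spin":[0,0,0]}'
python3 -m jog '{"jaw":[70,70,70],"slide":[[0,0,0.07],[0,0,0],[0,0,0]],"spin":[0,0,0]}'
```

```text
time_s: 25.8
ee_pos: [490.7, 52.0, -25.8]
ee_rot: [180.0, 0.0, 8.2]
force: [0.4, -0.4, 0.9]
gripper_width: 69.7
gripper_force: 0.0
time_s: 26.1
ee_pos: [490.7, 52.0, -27.9]
ee_rot: [180.0, 0.0, 8.2]
force: [-0.2, -0.2, -0.0]
gripper_width: 69.7
gripper_force: 0.0
time_s: 26.4
ee_pos: [490.7, 52.0, -30.0]
ee_rot: [180.0, 0.0, 8.2]
force: [-0.1, -0.1, -0.5]
gripper_width: 70.1
gripper_force: 0.0
```

```bash
python3 -m jog '{"jaw":[70,70],"slide":[[0,0,0.05],[0,0,0]],"spin":[0,0]}'
python3 -m jog '{"jaw":[70,70],"slide":[[0,0,0.05],[0,0,0]],"spin":[0,0]}'
```

```text
time_s: 26.6
ee_pos: [491.0, 52.0, -30.9]
ee_rot: [180.0, -0.0, 8.2]
force: [-0.9, -0.3, 5.7]
gripper_width: 69.7
gripper_force: 2.6
time_s: 26.8
ee_pos: [491.1, 52.0, -31.0]
ee_rot: [180.0, -0.1, 8.2]
force: [-3.4, -0.4, 19.1]
gripper_width: 69.7
gripper_force: 9.2
```

```bash
python3 -m jog '{"jaw":[70,70,50,35,35,35,35,35,35],"slide":[[0,0,-0.25],[0,0,0],[0,0,0],[0,0,0],[0,0,0],[0,0,0],[0,0,0],[0,0,0],[0,0,0]],"spin":[0,0,0,0,0,0,0,0,0]}' 45
python3 plan.py 491.4 51.6 -26 8.2;python3 chk.py 531 57.3 8.2 180 46 26
```

```text
time_s: 27.7
ee_pos: [490.5, 52.0, -25.6]
ee_rot: [180.0, 0.0, 8.2]
force: [1.1, -0.3, -1.0]
gripper_width: 45.9
gripper_force: 45.0
slide before spin [0.027 0.016 0.012]
after spin [0.027 0.016 0.012]
spin 0.004 q [  5.  25. 116.  -0.  40.  86.] pos [490.5  52.  -25.6] [1.80e+02 4.00e-02 8.23e+00] t 27.7 w 45.9 45.0 F [ 1.1 -0.3 -1. ]
['top'] [([534.7, 52.9, 10.6], -157), ([534.7, 52.9, 10.6], -157)]
['scene'] [([531.9, 52.7, 15.7], -133), ([537.0, 58.1, 9.5], -131)]
['top', 'scene'] [([531.5, 53.8, 13.2], -277), ([531.5, 53.8, 13.2], -277)]
```

```bash
cat > gfit.py <<'E'
from h import *
F=np.load("f.npz");IM={n:cv2.GaussianBlur(np.log(F[k].mean(2)+8).astype(np.float32),(0,0),.6) for n,k in(("top","t"),("scene","s"))}
E={"top-":((-165,-6,107),(165,-6,107),"ts"),"top+":((-165,6,107),(165,6,107),"ts"),"bot-":((-150,-6,0),(150,-6,0),"ts"),
"vL":((-170,-6,8),(-170,-6,100),"ts"),"vR-":((170,-6,10),(170,-6,100),"ts"),"vR+":((170,6,8),(170,6,102),"ts"),
"endR":((170,-5,107),(170,5,107),"s"),"endL":((-170,-4,107),(-170,4,107),"t"),
"bzB":((-30,-14,43),(30,-14,43),"ts"),"bzL":((-33,-14,46),(-33,-14,86),"ts"),"bzR":((33,-14,46),(33,-14,86),"ts"),"bzR6":((33,-6,46),(33,-6,86),"ts")}
def W(p,q):
    a=np.radians(p[2]);X=np.array([np.cos(a),np.sin(a)]);Y=np.array([-X[1],X[0]])
    return np.c_[p[:2]+q[:,:1]*X+q[:,1:2]*Y,q[:,2]]
def obs(p,r):
    o=[]
    for k,(a,b,cs) in E.items():
        L=np.array([a,b],float);t=np.linspace(0,1,40)[:,None];Q=L[0]*(1-t)+L[1]*t
        for n in("top","scene"):
            if n[0] not in cs: continue
            uv=proj(n,W(p,Q));d=uv[-1]-uv[0];d/=np.linalg.norm(d)
            if np.linalg.norm(uv[-1]-uv[0])<3: continue
            nr=np.array([-d[1],d[0]]);s=np.arange(-r,r+.01,.25);P=uv[:,None]+s[None,:,None]*nr
            v=map_coordinates(IM[n],[P[...,1],P[...,0]],order=1);v=v.mean(0,keepdims=True) if len(uv)*0 else v
            g=np.abs(np.gradient(v,axis=1));g=cv2.GaussianBlur(g,(3,9),0)
            j=g.argmax(1);ok=(j>0)&(j<len(s)-1)&(g.max(1)>.02)
            if ok.sum()<8: continue
            off=np.median(s[j[ok]]);m=ok&(np.abs(s[j]-off)<1)
            o.append((k,n,Q[m],uv[m]+s[j[m],None]*nr,nr,len(m),g.max(1)[m].mean()))
    return o
def solve(cams,p=np.array([579,327,-48.5])):
    p=p.copy()
    for r in(4,3,2.5,2,2,2):
        O=[o for o in obs(p,r) if o[1] in cams]
        f=lambda p:np.concatenate([((proj(n,W(p,Q))-u)@nr)/np.sqrt(len(Q)) *3 for k,n,Q,u,nr,_,_ in O])
        p=least_squares(f,p,loss="soft_l1",f_scale=.7,x_scale=[1,1,.5]).x
    return p,O
for cams in(("top","scene"),("top",),("scene",)):
    p,O=solve(cams);print(cams,np.round(p,2))
    if len(cams)==2:
        for k,n,Q,u,nr,N,c in O: print(k,n,f"{len(Q)}/{N}",round(float(np.mean((u-proj(n,W(p,Q)))@nr)),2),nr.round(1),round(float(c),2))
E
python3 gfit.py
```

```text
('top', 'scene') [580.75 323.55 -49.18]
top- top 31/40 0.76 [0.6 0.8] 0.14
top- scene 39/40 0.03 [-1.   0.3] 0.15
top+ top 15/40 -0.38 [0.6 0.8] 0.04
top+ scene 20/40 -1.21 [-1.   0.3] 0.05
bot- top 37/40 -0.38 [0.6 0.8] 0.1
bot- scene 33/40 -0.84 [-1.   0.2] 0.09
vL top 14/40 -0.77 [ 0. -1.] 0.05
vL scene 32/40 -0.04 [1.  0.2] 0.06
vR- top 40/40 0.4 [ 0.8 -0.7] 0.08
vR- scene 34/40 -0.48 [1.  0.3] 0.05
vR+ top 28/40 0.4 [ 0.8 -0.7] 0.09
endR scene 40/40 0.25 [-0.  1.] 0.09
bzB top 40/40 0.75 [0.6 0.8] 0.12
bzL top 37/40 -0.53 [ 0.2 -1. ] 0.06
bzL scene 37/40 0.27 [1.  0.2] 0.07
bzR top 27/40 0.43 [ 0.4 -0.9] 0.06
bzR scene 27/40 -0.17 [1.  0.2] 0.05
bzR6 top 40/40 -0.65 [ 0.4 -0.9] 0.06
bzR6 scene 40/40 0.56 [1.  0.2] 0.06
('top',) [579.26 322.3  -46.96]
('scene',) [581.28 323.89 -49.37]
```

```bash
python3 -m jog '{"jaw":[35,35,35,35,35,35,35,35,35],"slide":[[0,0,-0.2],[0,0,-0.6],[0,0,-0.9],[0,0,-0.9],[0,0,-0.6],[0,0,0],[0,0,0],[0,0,0],[0,0,0]],"spin":[0,0,0,0,0,0,0,0,0]}'
```

```text
time_s: 28.8
ee_pos: [489.8, 51.9, 69.3]
ee_rot: [-180.0, 0.2, 8.2]
force: [0.2, -0.2, -1.2]
gripper_width: 45.8
gripper_force: 45.0
```

```bash
python3 -m jog '{"jaw":[35,35,35,35,35],"slide":[[0,0,0],[0,0,0],[0,0,0],[0,0,0],[0,0,0]],"spin":[-0.7,-0.9,-0.9,-0.9,-0.72]}'
python3 plan.py 455.8 216.3 27.4 41.2
```

```text
time_s: 29.3
ee_pos: [490.2, 51.9, 69.6]
ee_rot: [-179.9, 0.1, 41.5]
force: [0.2, 0.4, -1.6]
gripper_width: 45.8
gripper_force: 45.0
slide before spin [ 2.767 -4.866  1.405]
after spin [ 2.746 -4.878  1.405]
spin 0.031 q [  5.  17. 110.  -0.  53.  53.] pos [490.2  51.9  69.6] [-1.7994e+02  9.0000e-02  4.1450e+01] t 29.3 w 45.8 45.0 F [ 0.2  0.4 -1.6]
```

```bash
python3 -m jog '{"jaw":[35,35,35,35,35,35,35,35,35,35],"slide":[[0.2,-0.6,0.2],[0.4,-0.9,0.25],[0.4,-0.9,0.25],[0.45,-0.9,0.25],[0.45,-0.9,0.25],[0.4,-0.5,0.2],[0.3,-0.18,0],[0,0,0],[0,0,0],[0,0,0]],"spin":[0.03,0,0,0,0,0,0,0,0,0]}'
python3 plan.py 455.8 216.3 27.4 41.2; python3 snap.py q.npz
python3 - <<'E'
import sys;sys.path.insert(0,".")
from h import *
s=env.state();p=s["ee_pos"];yaw=s["ee_rot"][2];F=np.load("q.npz");im=[]
for n,k,(x,y,w,h,kk) in(("scene","s",(270,85,80,80,5)),("top","t",(110,125,80,80,5))):
    c=cv2.resize(np.clip(F[k][y:y+h,x:x+w,::-1]*2.2,0,255).astype(np.uint8),None,fx=kk,fy=kk,interpolation=cv2.INTER_CUBIC)
    a=np.radians(yaw);m=p[:2]+40*np.array([np.cos(a),np.sin(a)])
    for z,col in((79,(255,255,0)),(53,(255,0,255))):
        cv2.polylines(c,[np.round((proj(n,rect([*m,yaw],180,46,z))-[x,y]+.5)*kk).astype(int)],True,col,1)
    im.append(c)
cv2.imwrite("pics/s4.png",np.hstack(im))
E
```

```text
time_s: 30.3
ee_pos: [453.8, 212.7, 28.6]
ee_rot: [180.0, 0.0, 40.9]
force: [0.3, -0.1, -2.0]
gripper_width: 45.7
gripper_force: 45.0
slide before spin [ 0.128 -0.047  0.041]
after spin [ 0.128 -0.047  0.041]
spin -0.039 q [ 24.  21. 111.  -0.  48.  73.] pos [453.8 212.7  28.6] [1.7998e+02 2.0000e-02 4.0890e+01] t 30.3 w 45.7 45.0 F [ 0.3 -0.1 -2. ]
```

View pics/s4.png

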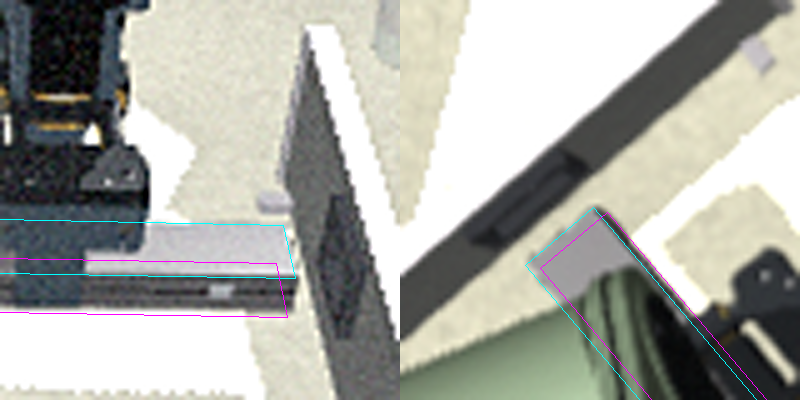

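Top panel: case front edge (528,265)–(595,210) matches the overlay and points at the bezel (468..592, 148..248); scene panel also agrees. Now a precise yaw by line fits to the guard edges.

```bash
cat >> gfit.py <<'E'
print("--- lines")
p0=np.array([580,325,-48.8])
for src in ("f.npz","q.npz"):
  F=np.load(src);IM.update({n:cv2.GaussianBlur(np.log(F[k].mean(2)+8).astype(np.float32),(0,0),.6) for n,k in(("top","t"),("scene","s"))})
  for k,n,Q,u,nr,N,c in obs(p0,3):
    z=Q[0,2]
    if k in("top-","top+","bot-","bzB"):
        P=unproj(n,u,z)[:,:2].astype(np.float32);vx,vy,x0,y0=cv2.fitLine(P,cv2.DIST_HUBER,0,.01,.01).ravel()
        if vx<0: vx,vy=-vx,-vy
        a=np.radians(-48.8);Y=np.array([-np.sin(a),np.cos(a)])
        t=((p0[:2]-[x0,y0])@[vx,vy]);m=np.array([x0,y0])+t*np.array([vx,vy])
        print(src,k,n,f"{len(Q)}/{N} yaw {np.degrees(np.arctan2(vy,vx)):.2f} Yoff {(m-p0[:2])@Y-Q[0,1]:.2f}")
    if k[0] in"vb" and k[:3]!="bot" and k!="bzB":
        # X offset: pixel residual along nr -> mm along guard X
        e=1.;J=(proj(n,W(p0,Q+[e,0,0]))-proj(n,W(p0,Q)))@nr
        r=(u-proj(n,W(p0,Q)))@nr;print(src,k,n,f"{len(Q)}/{N} Xoff {np.median(r/J):.2f}  px/mm {J.mean():.2f}")
E
python3 gfit.py | sed -n '/lines/,$p'
```

```text
--- lines
f.npz top- top 40/40 yaw -48.22 Yoff -2.98
f.npz top- scene 40/40 yaw -48.38 Yoff -0.51
f.npz top+ top 16/40 yaw -47.95 Yoff 2.83
f.npz top+ scene 33/40 yaw -48.32 Yoff 4.28
f.npz bot- top 40/40 yaw -48.23 Yoff 0.91
f.npz bot- scene 40/40 yaw -48.29 Yoff 2.47
f.npz vL top 24/40 Xoff -9.19  px/mm 0.24
f.npz vL scene 31/40 Xoff 3.11  px/mm 0.08
f.npz vR- top 40/40 Xoff 2.63  px/mm 0.37
f.npz vR- scene 30/40 Xoff -4.75  px/mm 0.16
f.npz vR+ top 26/40 Xoff 2.71  px/mm 0.37
f.npz bzB top 40/40 yaw -47.87 Yoff -2.33
f.npz bzB scene 40/40 yaw -48.52 Yoff -5.65
f.npz bzL top 40/40 Xoff -0.80  px/mm 0.31
f.npz bzL scene 34/40 Xoff 2.46  px/mm 0.10
f.npz bzR top 26/40 Xoff 2.20  px/mm 0.34
f.npz bzR scene 15/40 Xoff -2.18  px/mm 0.12
f.npz bzR6 top 32/40 Xoff -0.73  px/mm 0.34
f.npz bzR6 scene 34/40 Xoff 4.18  px/mm 0.12
q.npz top- top 40/40 yaw -48.25 Yoff -3.00
q.npz top- scene 40/40 yaw -48.38 Yoff -0.53
q.npz top+ top 16/40 yaw -47.95 Yoff 2.83
q.npz top+ scene 33/40 yaw -48.32 Yoff 4.27
q.npz bot- top 40/40 yaw -48.23 Yoff 0.91
q.npz bot- scene 40/40 yaw -48.28 Yoff 2.52
q.npz vL top 24/40 Xoff -9.19  px/mm 0.24
q.npz vL scene 32/40 Xoff 3.08  px/mm 0.08
q.npz vR- top 40/40 Xoff 2.62  px/mm 0.37
q.npz vR- scene 30/40 Xoff -4.75  px/mm 0.16
q.npz vR+ top 26/40 Xoff 2.71  px/mm 0.37
q.npz bzB top 40/40 yaw -47.87 Yoff -2.33
q.npz bzB scene 40/40 yaw -48.87 Yoff -5.52
q.npz bzL top 40/40 Xoff -0.80  px/mm 0.31
q.npz bzL scene 35/40 Xoff 4.88  px/mm 0.10
q.npz bzR top 27/40 Xoff 2.20  px/mm 0.34
q.npz bzR scene 17/40 Xoff -4.30  px/mm 0.12
q.npz bzR6 top 32/40 Xoff -0.73  px/mm 0.34
q.npz bzR6 scene 35/40 Xoff 4.20  px/mm 0.12
```

```bash
python3 plan.py 461.7 218.8 27.4 41.7; python3 -m jog '{"jaw":[35,35],"slide":[[0,0,0.03],[0,0,0]],"spin":[-0.1,0]}'; python3 plan.py 461.7 218.8 27.4 41.7; python3 plan.py 461.7 218.8 27.4 41.7
```

```text
slide before spin [0.324 0.027 0.044]
after spin [0.324 0.032 0.044]
spin -0.101 q [ 24.  21. 111.  -0.  48.  73.] pos [453.8 213.   28.7] [ 1.7999e+02 -1.0000e-02  4.0890e+01] t 30.5 w 46.1 45.0 F [ 0.   0.9 -1.3]
time_s: 30.7
ee_pos: [453.6, 213.4, 27.6]
ee_rot: [180.0, 0.0, 41.8]
force: [0.4, 1.0, -1.0]
gripper_width: 45.8
gripper_force: 45.0
slide before spin [0.321 0.045 0.006]
after spin [0.321 0.045 0.006]
spin 0.007 q [ 24.  21. 112.  -0.  48.  72.] pos [453.6 213.4  27.6] [1.800e+02 1.000e-02 4.176e+01] t 30.7 w 45.8 45.0 F [ 0.4  1.  -1. ]
slide before spin [0.321 0.045 0.006]
after spin [0.321 0.045 0.006]
spin 0.007 q [ 24.  21. 112.  -0.  48.  72.] pos [453.6 213.4  27.6] [1.800e+02 1.000e-02 4.176e+01] t 30.7 w 45.8 45.0 F [ 0.4  1.  -1. ]
```

```bash
python3 -m jog '{"jaw":[35,35,35,35,35,35],"slide":[[0.32,0.045,0.005],[0.2,0,0],[0.2,0,0],[0,0,0],[0,0,0],[0,0,0]],"spin":[0,0,0,0,0,0]}'; python3 plan.py 581.1 325.3 27.4 41.7
python3 -m jog '{"jaw":[35,35,35],"slide":[[0.15,0,0],[0,0,0],[0,0,0]],"spin":[0,0,0]}';python3 -m jog '{"jaw":[35,35,35],"slide":[[0.1,0,0],[0,0,0],[0,0,0]],"spin":[0,0,0]}'; python3 plan.py 581.1 325.3 27.4 41.7
```

```text
time_s: 31.3
ee_pos: [470.4, 226.9, 27.3]
ee_rot: [-180.0, 0.0, 41.8]
force: [-0.3, 1.2, -1.9]
gripper_width: 45.8
gripper_force: 45.0
slide before spin [ 4.936e+00  1.100e-02 -2.000e-03]
after spin [ 4.936e+00  6.000e-03 -2.000e-03]
spin 0.007 q [ 24.  22. 109.  -0.  49.  73.] pos [470.4 226.9  27.3] [-1.800e+02  3.000e-02  4.175e+01] t 31.3 w 45.8 45.0 F [-0.3  1.2 -1.9]
time_s: 31.6
ee_pos: [474.2, 230.2, 27.5]
ee_rot: [180.0, -0.0, 41.8]
force: [-0.7, -0.1, -1.1]
gripper_width: 45.8
gripper_force: 45.0
time_s: 31.9
ee_pos: [476.5, 232.2, 27.5]
ee_rot: [180.0, -0.0, 41.8]
force: [0.2, 0.6, -0.6]
gripper_width: 45.6
gripper_force: 45.0
slide before spin [4.669e+00 8.000e-03 3.000e-03]
after spin [4.669e+00 4.000e-03 3.000e-03]
spin 0.007 q [ 25.  23. 108.   0.  49.  73.] pos [476.5 232.2  27.5] [ 1.7999e+02 -2.0000e-02  4.1760e+01] t 31.9 w 45.6 45.0 F [ 0.2  0.6 -0.6]
```

```bash
for i in 1; do python3 -m jog '{"jaw":[35,35,35],"slide":[[0.12,0,0],[0,0,0],[0,0,0]],"spin":[0,0,0]}';python3 -m jog '{"jaw":[35,35,35],"slide":[[0.12,0,0],[0,0,0],[0,0,0]],"spin":[0,0,0]}'; done |grep -E "pos|force:"
```

```text
ee_pos: [479.2, 234.6, 27.5]
force: [-0.4, 1.8, -2.0]
gripper_force: 45.0
ee_pos: [481.9, 237.1, 27.5]
force: [-0.2, 0.6, -1.1]
gripper_force: 45.0
```

```bash
python3 -m jog '{"jaw":[35,35,35,35],"slide":[[0.1,0,0],[0.1,0,0],[0,0,0],[0,0,0]],"spin":[0,0,0,0]}'|grep -E "pos|force:";python3 -m jog '{"jaw":[35,35,35,35],"slide":[[0.1,0,0],[0.1,0,0],[0,0,0],[0,0,0]],"spin":[0,0,0,0]}'|grep -E "pos|force:";python3 -m jog '{"jaw":[35,35,35,35],"slide":[[0.1,0,0],[0.1,0,0],[0,0,0],[0,0,0]],"spin":[0,0,0,0]}'|grep -E "pos|force:"; python3 plan.py 581.1 325.3 27.4 41.7
```

```text
ee_pos: [486.4, 241.1, 27.5]
force: [-0.5, 1.3, -2.5]
gripper_force: 45.0
ee_pos: [490.9, 245.1, 27.5]
force: [-0.6, 2.0, -2.5]
gripper_force: 45.0
ee_pos: [495.4, 249.1, 27.5]
force: [-0.9, 2.5, -1.7]
gripper_force: 45.0
slide before spin [3.822e+00 9.000e-03 2.000e-03]
after spin [3.822e+00 5.000e-03 2.000e-03]
spin 0.007 q [ 26.  25. 105.   0.  51.  74.] pos [495.4 249.1  27.5] [ 1.800e+02 -4.000e-02  4.176e+01] t 33.7 w 46.1 45.0 F [-0.9  2.5 -1.7]
```

```bash
python3 -m jog '{"jaw":[35,35,35,35],"slide":[[0.1,-0.02,0],[0.1,0,0],[0,0,0],[0,0,0]],"spin":[0,0,0,0]}'|grep -E "pos|force:";python3 -m jog '{"jaw":[35,35,35,35],"slide":[[0.1,-0.01,0],[0.1,0,0],[0,0,0],[0,0,0]],"spin":[0,0,0,0]}'|grep -E "pos|force:";python3 -c "
from workcell import env
print(env.state()['torque'])"; python3 plan.py 581.1 325.3 27.4 41.7
```

```text
ee_pos: [499.4, 253.2, 27.5]
force: [0.1, -0.0, -0.9]
gripper_force: 45.0
ee_pos: [503.5, 257.5, 27.4]
force: [0.5, -0.3, -1.6]
gripper_force: 45.0
[-0.05080054 -0.00466322 -0.06565227]
slide before spin [3.435e+00 3.700e-02 1.000e-03]
after spin [3.435e+00 3.300e-02 1.000e-03]
spin 0.007 q [ 26.  26. 103.  -0.  51.  74.] pos [503.5 257.5  27.4] [1.800e+02 1.000e-02 4.175e+01] t 34.5 w 45.8 45.0 F [ 0.5 -0.3 -1.6]
```

```bash
python3 -m jog '{"jaw":[35,35,35,35,35],"slide":[[0.13,0,0],[0.13,0,0],[0.13,0,0],[0,0,0],[0,0,0]],"spin":[0,0,0,0,0]}'|grep -E "pos|force:";python3 -m jog '{"jaw":[35,35,35,35,35],"slide":[[0.13,0,0],[0.13,0,0],[0.13,0,0],[0,0,0],[0,0,0]],"spin":[0,0,0,0,0]}'|grep -E "pos|force:"; python3 plan.py 581.1 325.3 27.4 41.7
```

```text
ee_pos: [512.2, 265.3, 27.4]
force: [0.4, -0.1, -0.8]
gripper_force: 45.0
ee_pos: [520.9, 273.1, 27.4]
force: [-0.7, 0.3, -2.0]
gripper_force: 45.0
slide before spin [ 2.656e+00  3.800e-02 -1.000e-03]
after spin [ 2.656e+00  3.500e-02 -1.000e-03]
spin 0.007 q [ 27.  27. 100.  -0.  53.  75.] pos [520.9 273.1  27.4] [1.800e+02 2.000e-02 4.175e+01] t 35.5 w 45.5 45.0 F [-0.7  0.3 -2. ]
```

```bash
python3 -m jog '{"jaw":[35,35,35,35,35,35],"slide":[[0.13,0,0],[0.13,0,0],[0.13,0,0],[0.1,0,0],[0,0,0],[0,0,0]],"spin":[0,0,0,0,0,0]}'|grep -E "pos|force:";python3 -m jog '{"jaw":[35,35,35,35,35],"slide":[[0.1,0,0],[0.1,0,0],[0.1,0,0],[0,0,0],[0,0,0]],"spin":[0,0,0,0,0]}'|grep -E "pos|force:"; python3 plan.py 581.1 325.3 27.4 41.7; python3 snap.py e.npz
python3 - <<'E'
import sys;sys.path.insert(0,".")
from h import *
# protruding top face of the case on the far side: grey between guard and desk, scan along its axis in both views
F=np.load("e.npz");s=env.state();a=np.radians(41.73);Y=np.array([np.cos(a),np.sin(a)]);c=s["ee_pos"][:2]
for n,k in(("top","t"),("scene","s")):
    d=np.arange(60,160,3);P=np.c_[c+d[:,None]*Y,np.full(len(d),79)];uv=proj(n,P)
    v=map_coordinates(F[k].mean(2),[uv[:,1],uv[:,0]],order=1);print(n,list(zip(d.tolist(),v.round().astype(int).tolist())))
E
```

```text
ee_pos: [531.8, 282.8, 27.4]
force: [-0.7, 0.9, -2.4]
gripper_force: 45.0
ee_pos: [538.6, 288.8, 27.4]
force: [0.3, -0.5, -2.2]
gripper_force: 45.0
slide before spin [1.866e+00 3.700e-02 1.000e-03]
after spin [1.866e+00 3.500e-02 1.000e-03]
spin 0.007 q [27. 29. 97. -0. 54. 75.] pos [538.6 288.8  27.4] [1.800e+02 1.000e-02 4.175e+01] t 36.6 w 45.9 45.0 F [ 0.3 -0.5 -2.2]
top [(60, 5), (63, 5), (66, 7), (69, 7), (72, 7), (75, 5), (78, 5), (81, 5), (84, 5), (87, 5), (90, 5), (93, 5), (96, 7), (99, 8), (102, 11), (105, 17), (108, 22), (111, 27), (114, 38), (117, 38), (120, 36), (123, 30), (126, 23), (129, 23), (132, 29), (135, 40), (138, 57), (141, 60), (144, 63), (147, 61), (150, 57), (153, 30), (156, 35), (159, 75)]
scene [(60, 28), (63, 32), (66, 77), (69, 151), (72, 149), (75, 150), (78, 127), (81, 91), (84, 94), (87, 96), (90, 97), (93, 95), (96, 97), (99, 96), (102, 96), (105, 96), (108, 97), (111, 96), (114, 97), (117, 96), (120, 96), (123, 96), (126, 98), (129, 98), (132, 101), (135, 97), (138, 98), (141, 99), (144, 102), (147, 102), (150, 103), (153, 95), (156, 82), (159, 59)]
```

```bash
python3 - <<'E'
import sys;sys.path.insert(0,".")
from h import *
A=np.load("q.npz")["s"];B=np.load("e.npz")["s"];D=np.abs(A-B).sum(2)
s=env.state();a=np.radians(41.73);Y=np.array([np.cos(a),np.sin(a)]);X=np.array([Y[1],-Y[0]]);c=s["ee_pos"][:2]
for off,z in((10,79),(23,66),(0,79),(-10,79)):
    d=np.arange(100,160,3);P=np.c_[c+d[:,None]*Y+off*X,np.full(len(d),z)];uv=proj("scene",P)
    print(off,z,list(zip(d.tolist(),map_coordinates(D,[uv[:,1],uv[:,0]],order=1).round().astype(int).tolist())))
# column check: rectangle fits of original base edges vs now
G={"scene":grad(B)}
for z,m in((184,"top"),):
    R=[fit(G,[508+i,-305+j,9.5],110,60,z) for i in(-3,0,3) for j in(-3,0,3)];R.sort(key=lambda r:r[1]);print(m,np.round(R[0][0],1))
print(s["force"],s["gripper_width"],s["time_s"])
E
```

```text
10 79 [(100, 13), (103, 14), (106, 12), (109, 13), (112, 15), (115, 12), (118, 14), (121, 10), (124, 10), (127, 11), (130, 15), (133, 11), (136, 2), (139, 14), (142, 7), (145, 2), (148, 8), (151, 3), (154, 6), (157, 7)]
23 66 [(100, 154), (103, 187), (106, 177), (109, 170), (112, 175), (115, 173), (118, 175), (121, 169), (124, 176), (127, 174), (130, 158), (133, 66), (136, 9), (139, 4), (142, 1), (145, 4), (148, 2), (151, 5), (154, 5), (157, 6)]
0 79 [(100, 12), (103, 14), (106, 13), (109, 11), (112, 12), (115, 10), (118, 12), (121, 13), (124, 13), (127, 11), (130, 23), (133, 11), (136, 7), (139, 11), (142, 4), (145, 5), (148, 5), (151, 9), (154, 7), (157, 12)]
-10 79 [(100, 14), (103, 13), (106, 17), (109, 17), (112, 13), (115, 17), (118, 20), (121, 16), (124, 16), (127, 15), (130, 17), (133, 19), (136, 5), (139, 4), (142, 5), (145, 5), (148, 4), (151, 6), (154, 15), (157, 15)]
top [ 511.  -304.7    9.6]
[-0.26100784 -0.47189559 -1.58891445] 45.335318146383145 36.8
```

```bash
python3 -c "
from workcell import env
print(env.job_done())"
```

```text
the job is handed in; nothing more can be done
None
```

I handed the job in at 36.8 s. Both loose cartons are stacked on carton_base, square to within about 2 mm by camera fit. The case is level through the slot with about 62 mm out on the far side, still gripped at 45 N with under 3 N on the wrist. Two things differed from the brief: the fingertips sit 31 mm higher than the reported z (found by touching the desk), so the first try at carton_a closed just above it and a test push put 57 N on its top through the fingertips, and the guard leans about 42 degrees to world x (48 degrees from +y, not 16 to 35).

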